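Pull a plate stack into line with a taper pin

ROBOT

A 6-joint arm with a two-finger parallel gripper is mounted at the origin on the work surface. World frame = base frame: x ahead of the robot, y to its left, z up, the work surface at z = 0. Lengths are in m, angles in degrees, forces in N, time in s.
With the tool pointing down it reaches from about 0.25 to 0.725 m from the base axis. Payload 9.7 kg.
Tool frame: the origin (TCP) lies at the very end of the fingers, on their centre line; the grasp point (between the pads) lies 19 mm behind it (bot.pinch_z is the distance from the TCP to the grasp point, in m); x points along the fingers, z is the direction in which the jaws open and shut, and the axes are right-handed (so a half turn about x gives the same grasp; the last joint's range is limited). The gripper opens to 85 mm and grips with 20 to 120 N. Pads are 22 mm wide; open, the fingers measure 114 mm over their backs; the gripper's body (76 mm by 85 mm) begins 54 mm behind the grasp point. The pads swing forward as they close: fully open they stand 13 mm farther back than shut.
Start: joints at [-71.963, 4.979, 10.078, 95.1, 0, 90], TCP at [0.17, -0.523, 0.231] pointing down, gripper open.
Joint ranges: [-179.16, 179.16], [-48.56, 103.87], [-65.8, 70.77], [-126.05, 130.52], [-82.76, 87.17], [-180, 180]. Speed limits (degrees/s): [127.2, 127.2, 147.25, 180, 180, 180].

INTERFACE

Orientations are given as [roll, pitch, yaw] about the fixed x, y, z axes, in that order (R = Rz(yaw) Ry(pitch) Rx(roll)).
In Python, from workcell import bot gives the robot as it stands.
- The arm moves only by the tool play_rows, never from a script. Its argument "rows" is a list of rows, each a list of 3 entries, a list of its own where there are three numbers: the shift along the tool's x, y, z in cm, then the turn about the tool's x in degrees, then the finger opening in cm, from 0 to 8.54. A call has 1 to 12 rows; each row is the pose to reach, as a shift and turn from the pose commanded when the call began, along the tool's axes at that moment; what a row does not reach only later rows make up. A row lasts 1/12 s, in which the tool goes at most 41.7 mm and 7.16 degrees, less where a joint would pass 70% of its speed; a pose out of reach is approached as far as the arm can. A call with a gripper value outside its range is refused whole. The fingers move at their own pace and stop on an object; "squeeze" is the grip in N (left out, the last holds). Time passes only in rows, so rows that repeat a pose let the fingers close. It gives the time, the measured TCP pose, the force and the opening at its end, in the units of the state.
- bot.get_obs(): the state, without advancing time (a new reading comes with each control period).
- bot.camera(name): name is "scene" or "top"; returns (picture, depth): 384x512x3 uint8, blue, green, red; 384x512 float32, m along the optical axis (not along the pixel's ray), 0 where there is no reading.
- bot.camera_model(name): a dict with "fx", "fy", "cx", "cy" (pixels), "k1" (the pictures are not rectified: a ray, as slopes to the right and down, at radius r is drawn at 1 + k1 r^2 times it, then the intrinsics apply), "origin" and "attitude" of the camera in the world. Camera axes: x right, y down, z forward; pixel columns grow to the right and rows downward; lengths in m; the calibration is good to about 2 mm. A picture is of the moment at which its call begins. camera_model takes no time and is no camera call.
- bot.job_done(): hands the job in, once; it reports no verdict.
The state is a dict: "time": time; "q": joint angles; "qd": joint speeds; "joint_efforts": joint torques, N m; "ee_pos": TCP position; "tcp_rot": TCP orientation; "wrist_force": force on the tool from outside, world axes, zero at the start; "torque": the same for the moment, N m; "opening": finger opening in m.
Only numpy, scipy, OpenCV 4.12 (cv2) and the standard library are available. Lean on these libraries where they do the work, as an engineer would, in place of code of your own. Each camera call takes 0.05 s, during which the arm holds its last target.

TASK

The spacer disc inside the little three-plate filter stack has slipped out of line with the plates. Take the taper pin from its cradle, drop it tip first into the sloped collar until its shoulder catches and let go, then take it again by the handle and drive it upright down through the stacked holes, feeling gently for the hidden disc's hole and never ramming it, until the shoulder sits flat on the top plate and all three are in line. Let go, leave the pin there, and do not knock over the two brown bottles.

Things in the scene. Friction and masses are not known exactly. Their poses are not given: they have to be found in the camera images.
- pin: Taper pin with grey round handle, 130 mm, about 0.22 kg. Origin: on its axis, in the front face of the shoulder, a steel disc 32 mm across, 5 mm thick behind the origin. +x runs to the tip: shank 15 mm in diameter for 24 mm, then a taper for 36 mm to a flat 6 mm tip. Handle: 24 mm in diameter, x = -5 to -70 mm. Starts level in the cradle.
- pin_handle (a point): Grasp point on the axis of the pin's handle, 38 mm behind the shoulder's front face (pin x = -38 mm); same axes as the pin.
- pin_tip (a point): Centre of the pin's flat tip (pin x = +60 mm); same axes as the pin.
- stack: The whole plate stack; origin on the bench below the hole. Hidden in it, upper face 9 mm below the top face: the loose spacer disc, 6 mm thick, 16.5 mm hole, starting 7.5 to 8.5 mm off line in an unknown direction: a tip lowered on the centre line lands on it, one shifted 4 to 5 mm the right way inside the top hole enters. It slides sideways any way against up to about 4 N.
- insert: What lies between the stack's plates: the loose spacer disc with its guides. This frame is fixed and always coincides with that of the stack, so it does not tell where the disc or its hole is. The disc is delicate: do not press on it with more than about 30 N, so lower the tip slowly (15 mm/s).
- cradle: White fixed cradle, 60 mm wide; holds the pin level, axis 50 mm up. Origin: on the bench below the shoulder's face; +x the way the tip points. Two saddles, 40 mm wide over all, 48 mm high: under the shank (x = 8 to 18 mm) and under the handle's rear end (x = -69 to -60 mm). Between them the handle is free down to the 8 mm base plate.
- collar_mouth (a point): Centre of the upper mouth of the fixed sloped collar, 100 mm up: a tube, bore 18 mm, outside 31 mm, 30 mm long, open both ends, on a stand with a post below. +x runs into the tube, down and forward at 45 degrees. Pin in place: its +x along this, shoulder face at the mouth. Let go, it droops a few degrees; it may not slide in by itself.
- stack_hole (a point): Centre of the 19 mm hole in the upper face of the fixed stack's top plate, 90 mm up; z up. Stack 96 x 96 mm, plates 8 mm thick, four legs, open below, corner nuts 5 mm high. Bottom plate: upper face 16 mm below here, 16.5 mm hole in line with this one. The pin is home with its shoulder face here, tip 60 mm below.
- amber_a: Brown glass bottle with black cap, 40 mm in diameter, 82 mm high, loose; origin under its foot, z up. Leave it standing.
- amber_b: A second brown bottle, the same as the first. Leave it standing.
There are look-alikes about, which are no part of the job. What is shaped like the pin but red is not meant.

How it is judged:
By the outcome, as a careful person would: the job done as asked, in the order asked, and still so for the second after the job is handed in, with the robot touching nothing.
It also fails if it takes over 72 s, if anything falls off the work surface, if the arm or the gripper's body presses on something with over 40 N, if the wrist force passes 120 N, or if a joint passes its speed limit or range.

## Working session

There is one attempt and no reset: what is moved stays moved. The work goes in short steps, Python scripts to look and compute and a tool call to move; the robot and the scene stay as the last step left them, time stands still between calls to the robot, and variables do not carry over. Pictures are saved under pics/ and viewed, and the job is handed in when it is done.

Besides the shell and the picture viewer there is one more tool, called after "Request:" as name(argument=value, ...) on one line, values as JSON. play_rows: Moves the arm, as the interface text tells. Its arguments: {"type":"object","properties":{"rows":{"type":"array"},"squeeze":{"type":"number"}},"required":["rows"]}

```bash
ls; mkdir -p pics
python3 - <<'E'
from workcell import bot
import cv2,numpy as np
for n in ("scene","top"):
    p,d=bot.camera(n); cv2.imwrite(f"pics/{n}0.png",p); np.save(f"pics/{n}0.npy",d)
    print(n,bot.camera_model(n))
print(bot.get_obs(), bot.pinch_z)
E
```

```text
pics
scene {'fx': 392.02211709875206, 'fy': 392.02211709875206, 'cx': 262.1412014952638, 'cy': 191.37736360721604, 'k1': -0.10724928572132376, 'origin': array([1.17988752, 0.27216024, 0.87022432]), 'attitude': array([-139.07624569,   -0.85993596,  119.60961555])}
top {'fx': 450.56543929546336, 'fy': 450.56543929546336, 'cx': 259.4801597668163, 'cy': 188.9479667217247, 'k1': -0.10925106589373185, 'origin': array([ 0.45926183, -0.07765456,  1.08218903]), 'attitude': array([-172.5097917 ,    1.67185763,  -88.73265237])}
{'time': 0.1, 'q': array([-7.19633205e+01,  5.00891234e+00,  1.00377015e+01,  9.51000614e+01,
       -7.72939700e-04,  9.00001850e+01]), 'qd': array([ 0.08388377, -0.06278836,  0.01871193,  0.01562994, -0.00318152,
       -0.03408265]), 'joint_efforts': array([ 1.52463981e-04, -5.21562660e+01,  4.65652370e+01,  1.59875827e-02,
        3.00391093e-06, -5.67479589e-06]), 'ee_pos': array([ 0.17022359, -0.52276782,  0.23063315]), 'tcp_rot': array([-179.37847268,   89.92872362,  108.65802227]), 'wrist_force': array([-0.10754599,  0.3127166 ,  0.15537138]), 'torque': array([ 0.03387974,  0.0346433 , -0.01178582]), 'opening': 0.08498866910380189} 0.0187
```

View pics/scene0.png

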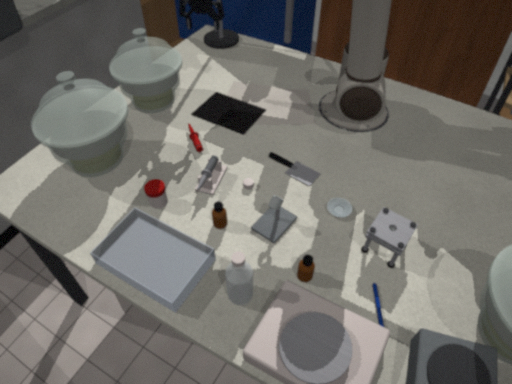

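View pics/top0.png

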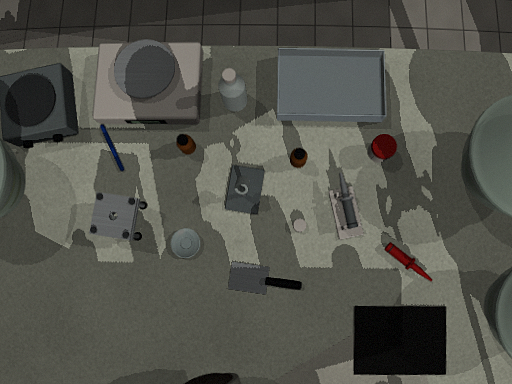

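The top view shows the following:
- The grey-handled pin is in its white cradle at about (345,208). The red look-alike at (408,262) is not meant.
- The collar stand is at (243,188) and the stack at (115,215).
- The bottles are at (186,144) and (299,157).

I'll enlarge these.

Run:
```python
import cv2,numpy as np
t=cv2.imread("pics/top0.png"); s=cv2.imread("pics/scene0.png")
def crop(im,x0,y0,w,h,k,n):
    c=cv2.resize(im[y0:y0+h,x0:x0+w],None,fx=k,fy=k,interpolation=cv2.INTER_CUBIC)
    c=cv2.convertScaleAbs(c,alpha=1.4,beta=20)
    for i in range(0,w,10): cv2.putText(c,str(x0+i),(i*k,8),0,.3,(0,255,255),1) if i%20==0 else 0; cv2.line(c,(i*k,10),(i*k,14),(0,255,255),1)
    for i in range(0,h,10): cv2.putText(c,str(y0+i),(0,i*k+4),0,.3,(0,255,255),1); 
    cv2.imwrite(n,c)
crop(t,315,140,65,100,6,"pics/c_pin.png")
crop(t,215,150,65,75,8,"pics/c_col.png")
crop(t,80,180,80,70,8,"pics/c_stk.png")
crop(s,180,140,130,110,6,"pics/c_s1.png")
crop(s,350,195,80,75,8,"pics/c_s2.png")
```

```text
(no output)
```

View pics/c_pin.png

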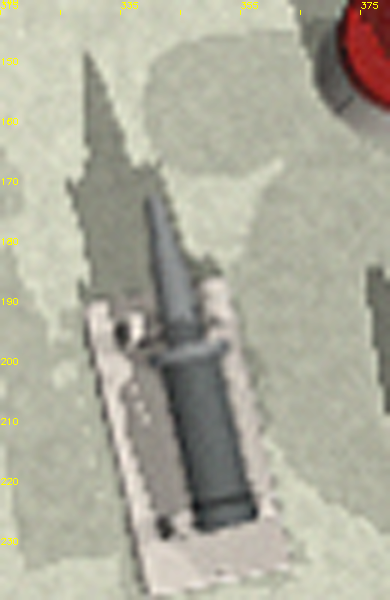

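View pics/c_col.png

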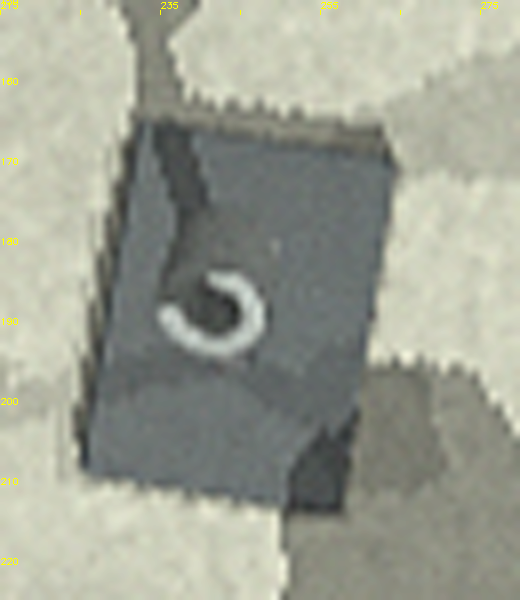

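View pics/c_stk.png

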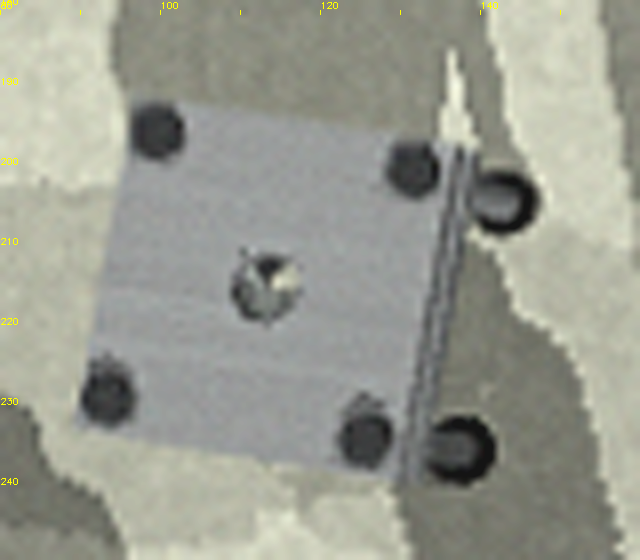

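View pics/c_s1.png

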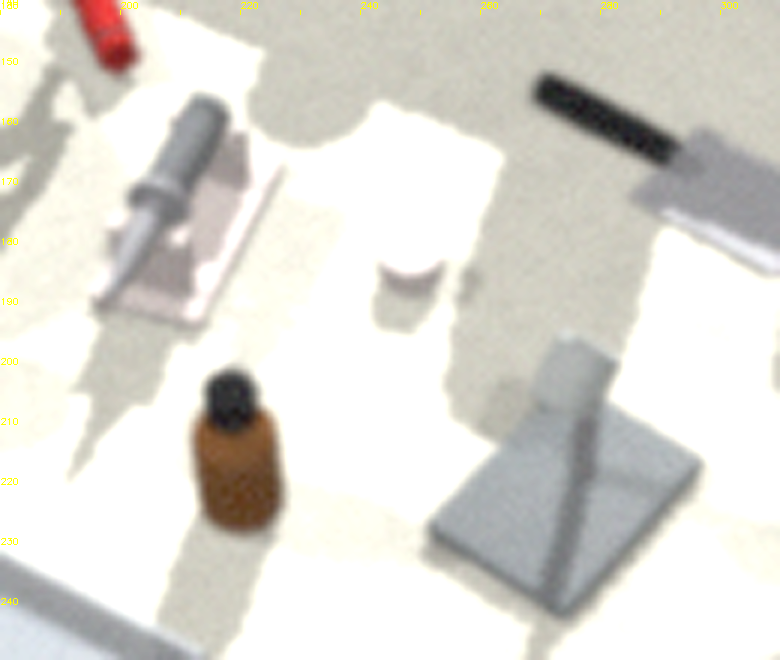

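View pics/c_s2.png

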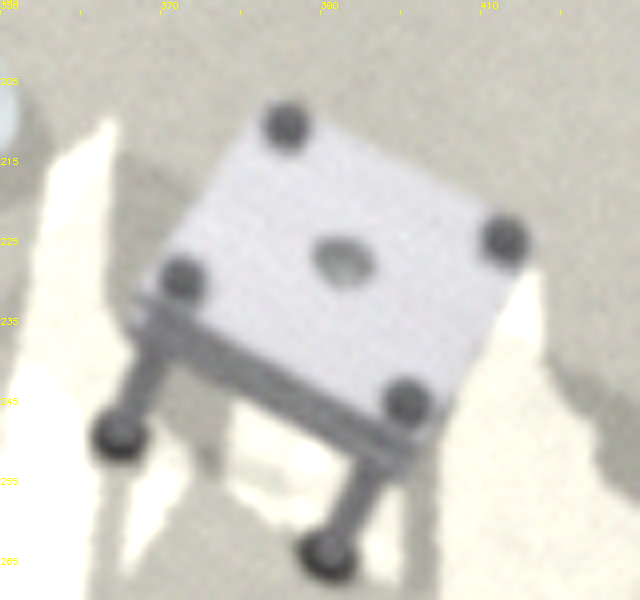

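```bash
cat > h.py <<'E'
from workcell import bot
import cv2,numpy as np
from scipy.spatial.transform import Rotation as R
M={n:bot.camera_model(n) for n in("scene","top")}
def cam(n):
    m=M[n]; return m,R.from_euler('xyz',m['attitude'],degrees=True).as_matrix(),np.array(m['origin'])
def ray(n,u,v):
    m,A,o=cam(n); xd=(u-m['cx'])/m['fx'];yd=(v-m['cy'])/m['fy']
    x,y=xd,yd
    for _ in range(20):
        k=1+m['k1']*(x*x+y*y); x,y=xd/k,yd/k
    return o,np.array([x,y,1.])@A.T
def onz(n,u,v,z):
    o,d=ray(n,u,v); return o+d*(z-o[2])/d[2]
def proj(n,P):
    m,A,o=cam(n); c=(np.atleast_2d(P)-o)@A; x=c[:,0]/c[:,2];y=c[:,1]/c[:,2]; k=1+m['k1']*(x*x+y*y)
    return np.c_[m['cx']+m['fx']*x*k,m['cy']+m['fy']*y*k]
def depthpt(n,u,v,d):
    o,r=ray(n,u,v); return o+r*d
def tri(uv1,uv2):
    o1,d1=ray("scene",*uv1);o2,d2=ray("top",*uv2)
    s=np.linalg.lstsq(np.c_[d1,-d2],o2-o1,rcond=None)[0]
    a,b=o1+d1*s[0],o2+d2*s[1]; return (a+b)/2,a-b
def crop(im,x0,y0,w,h,k,n,lines=[],col=(0,0,255)):
    c=cv2.resize(im[y0:y0+h,x0:x0+w],None,fx=k,fy=k,interpolation=cv2.INTER_CUBIC)
    c=cv2.convertScaleAbs(c,alpha=1.4,beta=20)
    for L in lines:
        q=np.round((np.array(L)-[x0,y0]+.5)*k).astype(int).reshape(-1,1,2); cv2.polylines(c,[q],False,col,1)
    for i in range(0,w,10): cv2.putText(c,str(x0+i),(i*k,8),0,.3,(0,255,255),1)
    for i in range(0,h,10): cv2.putText(c,str(y0+i),(0,i*k+4),0,.3,(0,255,255),1)
    cv2.imwrite(n,c)
def circ(c,ax,r,n=40):
    ax=ax/np.linalg.norm(ax); e=np.cross(ax,[0.3,.5,.81]);e/=np.linalg.norm(e);f=np.cross(ax,e)
    t=np.linspace(0,2*np.pi,n)[:,None]; return c+r*(np.cos(t)*e+np.sin(t)*f)
def pinlines(n,o,ax):
    return [proj(n,circ(o+ax*x,ax,r)) for x,r in((-.07,.012),(-.005,.012),(-.005,.016),(0,.016),(.024,.0075),(.06,.003))]
E
python3 - <<'E'
from h import *
t=np.load("pics/top0.npy"); 
print("pin tip",onz("top",340,172.8,.05),"rear",onz("top",352.5,227,.05))
print("tri tip/rear")
print("hole",onz("top",112.9,215.7,.09),"scene",onz("scene",392.7,227.5,.09))
nt=[(99.5,195.9),(131.5,200.9),(125.5,234),(93.3,229.3)]
ns=[(385.7,210.6),(413,225),(400.7,245.3),(372.8,229.8)]
a=np.array([onz("top",*p,.0925) for p in nt]);b=np.array([onz("scene",*p,.0925) for p in ns])
print(a,b,a.mean(0),b.mean(0))
print("colmouth top",onz("top",215+212/8,150+312/8,.1))
print("bottles",onz("top",184.5,140,.08),onz("top",298,154,.08))
np.set_printoptions(precision=3,suppress=True,linewidth=200)
print("depth stack hole"); print(t[209:224,105:122])
P=np.array([[depthpt("top",u,v,t[v,u])[2]*1000 for u in range(105,122)] for v in range(208,224)]);print(P.round(0))
E
```

```text
pin tip [ 0.63550243 -0.23045398  0.05      ] rear [ 0.51054736 -0.25906658  0.05      ]
tri tip/rear
hole [0.52226282 0.28325813 0.09      ] scene [0.52524807 0.28680604 0.09      ]
[[0.56623703 0.31663632 0.0925    ]
 [0.55641881 0.24124315 0.0925    ]
 [0.4819451  0.25086775 0.0925    ]
 [0.49033852 0.32623888 0.0925    ]] [[0.48452768 0.25451077 0.0925    ]
 [0.49385817 0.32994096 0.0925    ]
 [0.56871571 0.32003606 0.0925    ]
 [0.55907363 0.2452931  0.0925    ]] [0.52373486 0.28374652 0.0925    ] [0.5265438  0.28744522 0.0925    ]
colmouth top [ 0.58694814 -0.00652635  0.1       ]
bottles [0.70069968 0.12940191 0.08      ] [ 0.67182328 -0.13100296  0.08      ]
depth stack hole
[[1.006 1.006 1.003 1.008 1.003 1.002 1.006 1.004 1.006 1.004 1.004 1.006 1.005 1.005 1.004 1.006 1.007]
 [1.001 1.004 1.003 1.007 1.003 1.003 1.005 1.004 1.    1.001 1.002 1.005 0.998 1.    1.005 0.999 1.006]
 [1.001 1.003 1.004 1.001 1.005 1.004 1.003 1.009 1.004 1.006 1.004 1.005 1.003 1.003 1.002 1.    1.002]
 [1.005 1.002 1.002 1.003 1.007 1.006 1.01  1.015 1.018 1.02  1.02  1.005 1.003 1.007 1.006 1
[... 2148 characters left out ...]
3.   84.   80.   81.   83.   80.   82.   91.   91.   90.   88.   89.]
 [  92.   89.   89.   90.   89.   85.   78.   80.   80.   82.   81.   91.   89.   95.   91.   92.   93.]
 [  91.   91.   91.   86.   91.   92.   87.   82.   81.   82.   92.   87.   88.   93.   93.   87.   88.]
 [  86.   90.   91.   91.   90.   93.   90.   91.   94.   90.   90.   89.   92.   89.   90.   90.   87.]
 [  89.   93.   90.   90.   88.   91.   90.   91.   89.   93.   86.   88.   89.   93.   90.   92.   94.]
 [  90.   92.   92.   91.   92.   92.   93.   93.   92.   92.   92.   90.   91.   93.   91.   92.   92.]
 [  90.   93.   90.   93.   89.   92.   91.   93.   91.   90.   91.   89.   92.   91.   91.   92.   92.]]
```

Run:
```python
from h import *
np.set_printoptions(precision=4,suppress=True)
t=cv2.imread("pics/top0.png"); s=cv2.imread("pics/scene0.png")
c=np.array([.5236,.2832,.09]); Z=np.array([0,0,1.])
b=[(112.5,212.5),(112.5,213),(112.7,214),(113.5,215),(114.5,215.6),(115.5,215.6)]
q=np.array([onz("top",*p,.081)[:2] for p in b])-c[:2]; print(q*1000)
best=min(((np.sum((np.hypot(*(q-r*np.array([np.cos(a),np.sin(a)])).T)-.00825)**2),np.degrees(a),r) for a in np.arange(0,2*np.pi,.02) for r in(.0075,.008,.0085)))
print(best)
a=np.radians(best[1]);dc=c+np.array([.008*np.cos(a),.008*np.sin(a),-.009])
crop(t,100,202,26,26,24,"pics/hole_t0.png")
crop(t,100,202,26,26,24,"pics/hole_t1.png",[proj("top",circ(c,Z,.0095)),proj("top",circ(dc,Z,.00825)),proj("top",circ(c-[0,0,.016],Z,.00825))])
a=cv2.imread("pics/hole_t0.png");b=cv2.imread("pics/hole_t1.png");cv2.imwrite("pics/hole_t.png",cv2.resize(np.hstack([a,b]),(800,400)))
cs=c+[.0029,.0036,0]; ds=dc+[.0029,.0036,0]
crop(s,380,214,26,26,24,"pics/hole_s0.png")
crop(s,380,214,26,26,24,"pics/hole_s1.png",[proj("scene",circ(cs,Z,.0095)),proj("scene",circ(ds,Z,.00825)),proj("scene",circ(cs-[0,0,.016],Z,.00825))])
a=cv2.imread("pics/hole_s0.png");b=cv2.imread("pics/hole_s1.png");cv2.imwrite("pics/hole_s.png",cv2.resize(np.hstack([a,b]),(800,400)))
```

```text
[[ 6.4983  4.7204]
 [ 5.3589  4.6502]
 [ 3.0924  4.0393]
 [ 0.8614  2.0177]
 [-0.4466 -0.4163]
 [-0.3894 -2.7657]]
(np.float64(3.9507846394446804e-07), np.float64(335.75326794666245), 0.008)
```

View pics/hole_t.png

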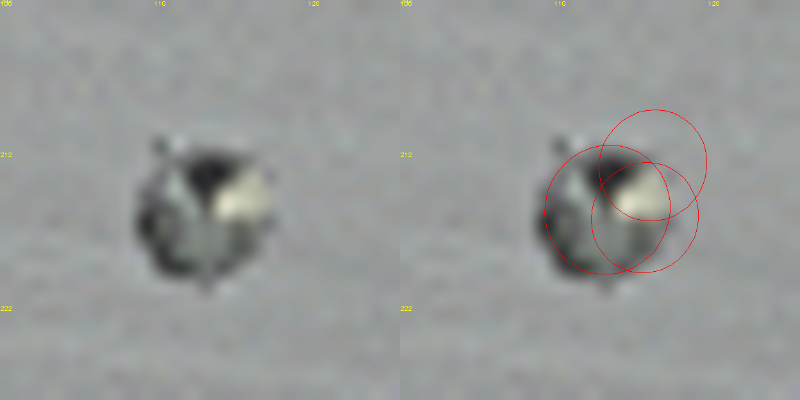

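View pics/hole_s.png

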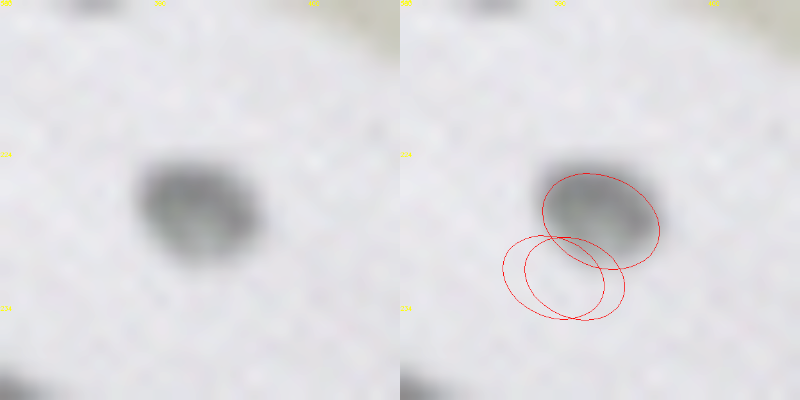

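Run:
```python
from h import *
np.set_printoptions(precision=4,suppress=True,linewidth=200)
D={n:np.load(f"pics/{n}0.npy") for n in("top","scene")}
def cloud(n,x0,x1,y0,y1):
    return np.array([[*depthpt(n,u,v,D[n][v,u]),u,v] for v in range(y0,y1) for u in range(x0,x1) if D[n][v,u]>0])
for n,b in(("top",(225,265,160,215)),("scene",(245,300,190,245))):
    c=cloud(n,*b); k=c[(c[:,2]>.04)&(c[:,2]<.125)]; print(n,len(k))
    m,s,V=np.linalg.svd(k[:,:3]-k[:,:3].mean(0),full_matrices=False); print(k[:,:3].mean(0),V[0],s)
    for z in np.arange(.04,.12,.01):
        j=k[(k[:,2]>=z)&(k[:,2]<z+.01)]; 
        if len(j): print(z,len(j),j[:,:2].mean(0),j[:,:2].min(0),j[:,:2].max(0))
cor=[onz("top",*p,.006) for p in((232,165),(262,168),(258,214),(225.5,208))]
print(np.array(cor)); 
e=(cor[0]-cor[3]),(cor[1]-cor[2]),(cor[0]-cor[1]),(cor[3]-cor[2]); print([ (np.degrees(np.arctan2(v[1],v[0])),np.linalg.norm(v)) for v in e])
# tops of objects for depth calibration
for n,b in(("top",(100,125,222,230)),("scene",(375,384,222,226)),("top",(205,220,180,200)),("scene",(330,345,150,160))):
    c=cloud(n,*b);print(n,b,c[:,2].mean(),c[:,2].std())
```

```text
top 222
[ 0.5976 -0.0068  0.0971] [-0.8979  0.2233 -0.3793] [0.1627 0.1363 0.1194]
0.04 2 [ 0.5826 -0.0051] [ 0.5824 -0.0062] [ 0.5828 -0.004 ]
0.07 4 [ 0.5983 -0.0087] [ 0.5964 -0.0216] [ 0.6013 -0.0035]
0.08000000000000002 33 [ 0.5989 -0.008 ] [ 0.5882 -0.0221] [0.6179 0.0054]
0.09000000000000001 100 [ 0.5965 -0.0059] [ 0.579  -0.0207] [0.6174 0.0084]
0.1 71 [ 0.5988 -0.0074] [ 0.5849 -0.0189] [0.6091 0.0077]
0.11000000000000001 12 [ 0.5981 -0.0076] [ 0.5944 -0.0148] [0.6008 0.0005]
scene 166
[ 0.6054 -0.0002  0.0935] [ 0.1705 -0.0765  0.9824] [0.2083 0.1128 0.1022]
0.04 11 [0.5942 0.0003] [ 0.5905 -0.0045] [0.5974 0.0036]
0.05 4 [0.5956 0.0009] [ 0.5923 -0.0028] [0.597  0.0038]
0.07 1 [0.6083 0.0109] [0.6083 0.0109] [0.6083 0.0109]
0.08000000000000002 17 [0.612  0.0056] [ 0.5986 -0.0141] [0.6185 0.0115]
0.09000000000000001 71 [ 0.6082 -0.0013] [ 0.5823 -0.0165] [0.6222 0.0128]
0.1 58 [ 0.6031 -0.0007] [ 0.5893 -0.0163] [0.6114 0.0128]
0.11000000000000001 4 [ 0.5998 -0.0047] [ 0.5992 -0.0099] [0.6003 0.0021]
[[ 0.6576  0.0251  0.006 ]
 [ 0.6514 -0.0481  0.006 ]
 [ 0.5396 -0.0409  0.006 ]
 [ 0.5524  0.0376  0.006 ]]
[(np.float64(-6.778970294423305), np.float64(0.10595479496800021)), (np.float64(-3.6751038143060764), np.float64(0.1121003410075727)), (np.float64(85.15831995986534), np.float64(0.07342442787644969)), (np.float64(80.69945487925104), np.float64(0.07952927363800198))]
top (100, 125, 222, 230) 0.0908369345911305 0.0016679727028322525
scene (375, 384, 222, 226) 0.08996642958253195 0.0013781616146387697
top (205, 220, 180, 200) 0.0010124154396729313 0.002028914707903408
scene (330, 345, 150, 160) 0.0007241400270960971 0.0017491663660942583
```

```bash
cat > ov.py <<'E'
from h import *
import sys
def collar(n,M,h):
    a=np.radians(h);ax=np.array([np.cos(a),np.sin(a),-1])/2**.5
    return [proj(n,circ(M+ax*x,ax,r)) for x,r in((0,.0155),(0,.009),(.03,.0155))]
t=cv2.imread("pics/top0.png"); s=cv2.imread("pics/scene0.png")
def pair(out,ct,cs,lt,ls):
    crop(t,*ct,"/tmp/a.png",lt);crop(t,*ct,"/tmp/a0.png");crop(s,*cs,"/tmp/b.png",ls);crop(s,*cs,"/tmp/b0.png")
    I=[cv2.resize(cv2.imread(f),(390,290)) for f in("/tmp/a0.png","/tmp/a.png","/tmp/b0.png","/tmp/b.png")]
    cv2.imwrite(out,np.vstack([np.hstack(I[:2]),np.hstack(I[2:])]))
E
python3 - <<'E'
from ov import *
Mt=onz("top",240.9,188.75,.1); print(Mt)
Ms=Mt+[.003,.0037,0]
pair("pics/ov_col.png",(220,160,48,36,16),(252,190,48,36,16),collar("top",Mt,-7),collar("scene",Ms,-7))
pr=onz("top",352.0,226.5,.05);pt=onz("top",339.5,172.3,.05);d=(pt-pr);print(np.linalg.norm(d),np.degrees(np.arctan2(d[1],d[0])))
ax=d/np.linalg.norm(d);o=(pr+pt)/2+ax*.005;print(o)
pair("pics/ov_pin.png",(305,165,80,60+8,10),(185,145,48,36+10,16),pinlines("top",o,ax),pinlines("scene",o+[.003,.0037,0],ax))
E
```

```text
[ 0.58747917 -0.00518711  0.1       ]
0.12822288221540695 12.900019148404851
[ 0.57903687 -0.24249171  0.05      ]
```

View pics/ov_col.png

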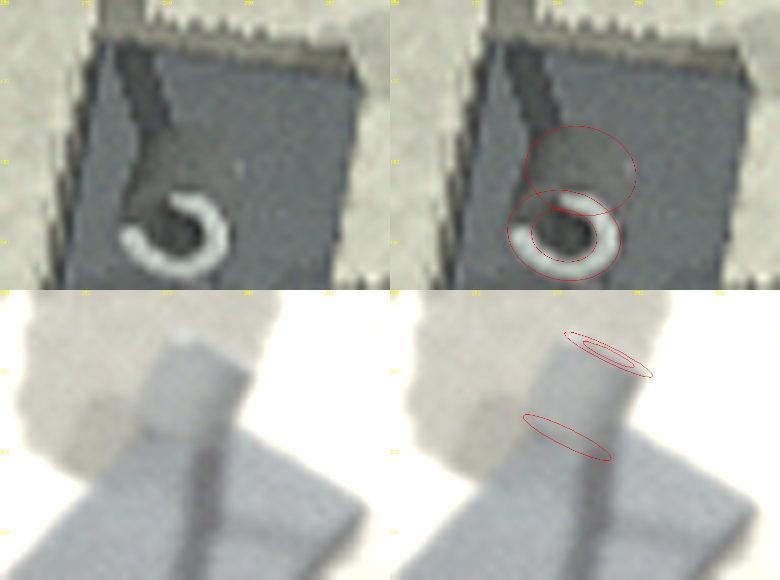

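View pics/ov_pin.png

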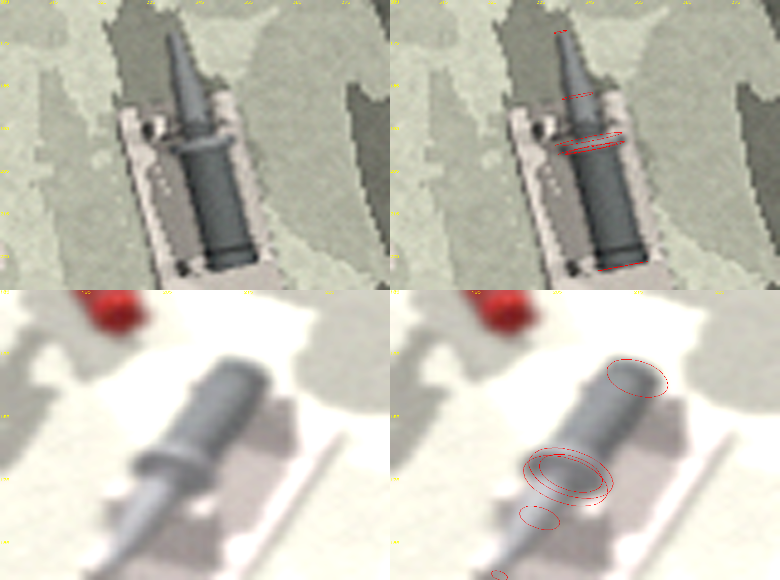

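```bash
cat >> h.py <<'E'
def tool():
    o=bot.get_obs(); return o,R.from_euler('xyz',o['tcp_rot'],degrees=True).as_matrix(),np.array(o['ee_pos'])
def hd(v): return np.degrees(np.arctan2(v[1],v[0]))
def goto(p,zh=None):
    o,T,e=tool(); d=(np.array(p)-e)@T*100; 
    print("t",o['time'],"tcp",e.round(4),"shift cm",d.round(2),"zhead",hd(T[:,2]).round(2),"xaxis",T[:,0].round(4),"q",o['q'].round(1),"F",o['wrist_force'].round(2))
    if zh is not None: 
        # turn about x
        print("turn", [ (((s*(zh+k-hd(T[:,2])))+180)%360-180).round(1) for s in(-1 if T[2,0]<0 else 1,) for k in(0,180)])
E
python3 - <<'E'
from h import *
o,T,e=tool();print(T.round(3))
goto([.5435,-.2505,.13],103)
E
```

```text
[[-0.     0.951  0.31 ]
 [ 0.001  0.31  -0.951]
 [-1.    -0.    -0.001]]
t 0.1 tcp [ 0.1702 -0.5228  0.2306] shift cm [ 10.08  43.92 -14.32] zhead -71.96 xaxis [-4.0e-04  1.2e-03 -1.0e+00] q [-72.    5.   10.   95.1  -0.   90. ] F [-0.11  0.31  0.16]
turn [np.float64(-175.0), np.float64(5.0)]
```

Request:
play_rows(rows=[[[0,43.9,-14.3],5,8.5],[[0,43.9,-14.3],5,8.5],[[0,43.9,-14.3],5,8.5],[[0,43.9,-14.3],5,8.5],[[0,43.9,-14.3],5,8.5],[[0,43.9,-14.3],5,8.5],[[0,43.9,-14.3],5,8.5],[[0,43.9,-14.3],5,8.5],[[0,43.9,-14.3],5,8.5],[[0,43.9,-14.3],5,8.5],[[0,43.9,-14.3],5,8.5],[[0,43.9,-14.3],5,8.5]], squeeze=20)

```text
time: 1.1
ee_pos: [0.5475, -0.2469, 0.2296]
tcp_rot: [-176.0, 89.9, 107.3]
wrist_force: [0.0, -0.4, 0.1]
opening: 0.0849
```

Run:
```python
from h import *
goto([.5435,-.2505,.13],103)
```

```text
t 1.1 tcp [ 0.5475 -0.2469  0.2296] shift cm [ 9.96 -0.47  0.28] zhead -76.7 xaxis [-6.0e-04  1.8e-03 -1.0e+00] q [-2.430e+01  1.220e+01  1.800e+01  9.590e+01  1.000e-01  1.424e+02] F [ 0.04 -0.39  0.15]
turn [np.float64(-179.7), np.float64(0.3)]
```

Request:
play_rows(rows=[[[0,0,0],-85,8.5],[[0,0,0],-85,8.5],[[0,0,0],-85,8.5],[[0,0,0],-85,8.5],[[0,0,0],-85,8.5],[[4,0,0],-85,8.5],[[4,0,0],-85,8.5],[[4,0,0],-85,8.5],[[4,0,0],-85,8.5],[[4,0,0],-85,8.5],[[4,0,0],-85,8.5],[[4,0,0],-85,8.5]])

```text
time: 2.1
ee_pos: [0.5431, -0.2512, 0.1909]
tcp_rot: [149.1, 90.0, 157.5]
wrist_force: [-0.0, -0.1, -0.1]
opening: 0.0849
```

Request:
play_rows(rows=[[[0,0,0],-85,8.5],[[0,0,0],-85,8.5],[[0,0,0],-85,8.5],[[0,0,0],-85,8.5],[[0,0,0],-85,8.5],[[4,0,0],-85,8.5],[[4,0,0],-85,8.5],[[4,0,0],-85,8.5],[[4,0,0],-85,8.5],[[4,0,0],-85,8.5],[[4,0,0],-85,8.5],[[4,0,0],-85,8.5]])

```text
time: 3.1
ee_pos: [0.5431, -0.2512, 0.1508]
tcp_rot: [61.8, 89.9, 155.2]
wrist_force: [0.3, -0.1, 0.8]
opening: 0.085
```

Run:
```python
from h import *
goto([.5435,-.2505,.031],103)
o,T,e=tool()
for n in("top","scene"):
    p,d=bot.camera(n); cv2.imwrite(f"pics/{n}1.png",p); np.save(f"pics/{n}1.npy",d)
    u=proj(n,e)[0]; print(n,u); x,y=int(u[0])-30,int(u[1])-25
    crop(p,x,y,64,50,8,f"/tmp/{n}.png",[proj(n,circ(e,T[:,0],.003)),proj(n,np.array([e-T[:,2]*.057,e+T[:,2]*.057]))])
cv2.imwrite("pics/grip1.png",np.hstack([cv2.resize(cv2.imread(f"/tmp/{n}.png"),(400,312)) for n in("top","scene")]))
```

```text
t 3.1 tcp [ 0.5431 -0.2512  0.1508] shift cm [11.98 -0.05  0.06] zhead 93.39 xaxis [-8.e-04  4.e-04 -1.e+00] q [-24.8  10.8   7.6  86.9  -0.  -28.2] F [ 0.27 -0.07  0.77]
turn [np.float64(-9.6), np.float64(170.4)]
top [357.18827747 208.93590695]
scene [207.19866672 139.06713912]
```

View pics/grip1.png

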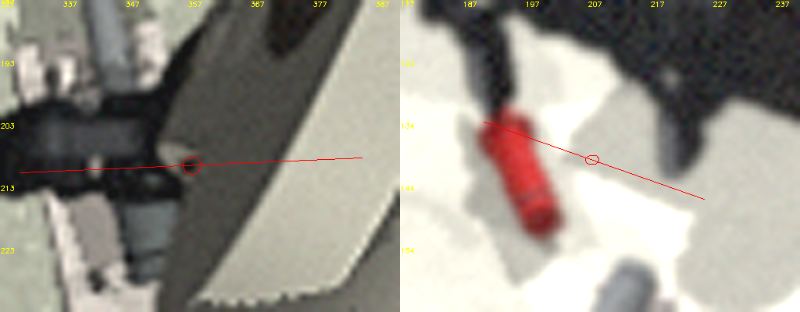

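Request:
play_rows(rows=[[[3,0,0],-9.6,8.5],[[6,0,0],-9.6,8.5],[[9,0,0],-9.6,8.5],[[11,0,0],-9.6,8.5],[[12,0,0],-9.6,8.5],[[12,0,0],-9.6,8.5]])

```text
time: 3.7
ee_pos: [0.542, -0.2505, 0.0287]
tcp_rot: [53.1, 89.8, 155.6]
wrist_force: [-0.2, 0.0, -0.1]
opening: 0.0851
```

Run:
```python
from h import *
goto([.5435,-.2505,.031],103)
p,d=bot.camera("scene"); crop(p,170,110,64,50,12,"pics/s2.png")
```

```text
t 3.7 tcp [ 0.542  -0.2505  0.0287] shift cm [-0.23 -0.15 -0.03] zhead 102.47 xaxis [-0.0039  0.0018 -1.    ] q [-24.8  12.5  -3.9  73.8  -0.  -37.3] F [-0.22  0.01 -0.14]
turn [np.float64(-0.5), np.float64(179.5)]
```

View pics/s2.png

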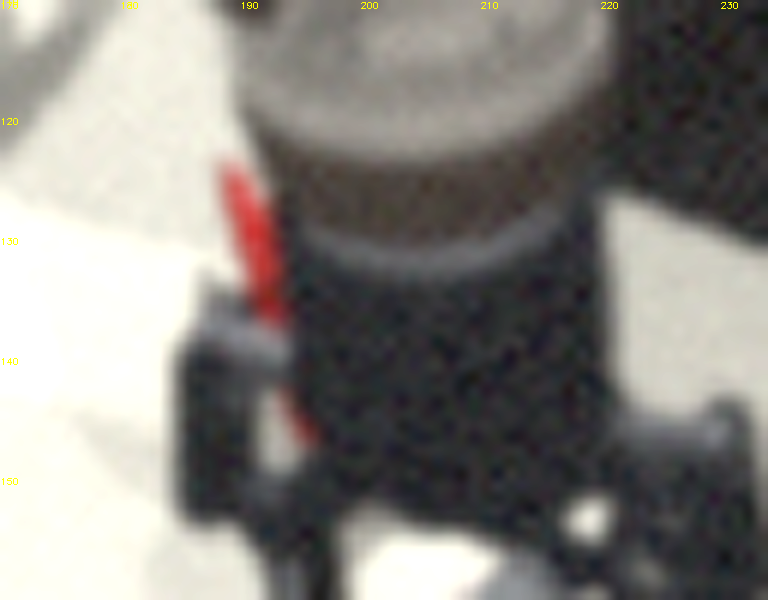

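Request:
play_rows(rows=[[[-0.2,0,0],0,5],[[-0.2,0,0],0,3.5],[[-0.2,0,0],0,3],[[-0.2,0,0],0,2.6],[[-0.2,0,0],0,2],[[-0.2,0,0],0,2],[[-0.2,0,0],0,2],[[-0.2,0,0],0,2],[[-0.2,0,0],0,2]], squeeze=30)

```text
time: 4.5
ee_pos: [0.5438, -0.2512, 0.034]
tcp_rot: [-125.8, 89.9, -23.2]
wrist_force: [-0.1, 0.9, 5.7]
opening: 0.0232
```

Run:
```python
from h import *
goto([.5435,-.2505,.031],103)
for n in("top","scene"):
    p,d=bot.camera(n); cv2.imwrite(f"pics/{n}3.png",p)
crop(cv2.imread("pics/scene3.png"),175,130,64,60,10,"pics/s3.png")
crop(cv2.imread("pics/top3.png"),315,160,64,75,8,"pics/t3.png")
```

```text
t 4.5 tcp [ 0.5438 -0.2512  0.034 ] shift cm [0.3  0.01 0.08] zhead 102.64 xaxis [ 1.e-03 -4.e-04 -1.e+00] q [-24.8  12.3  -3.5  74.1   0.  -37.4] F [-0.09  0.87  5.67]
turn [np.float64(-0.4), np.float64(179.6)]
```

View pics/s3.png

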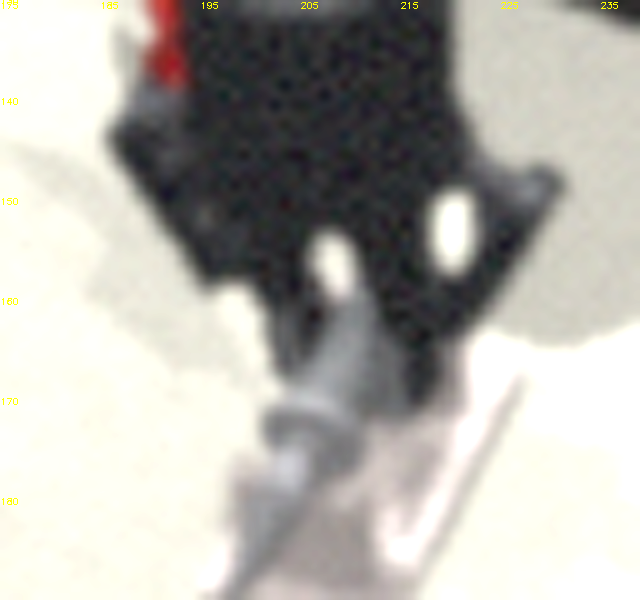

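View pics/t3.png

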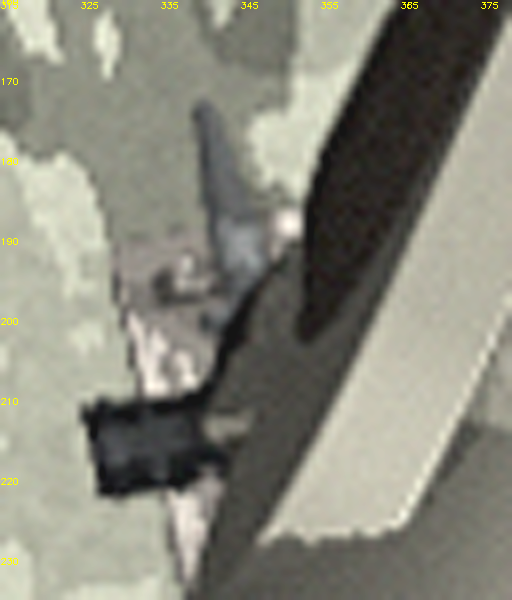

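Request:
play_rows(rows=[[[-1,0,0],0,2],[[-2,0,0],0,2],[[-3.5,0,0],0,2],[[-5,0,0],0,2],[[-7,0,0],0,2],[[-9,0,0],0,2],[[-10.5,0,0],0,2],[[-11.5,0,0],0,2],[[-12,0,0],0,2],[[-12,0,0],0,2]])

```text
time: 5.43
ee_pos: [0.5438, -0.2513, 0.1544]
tcp_rot: [-127.9, 89.9, -25.3]
wrist_force: [0.5, -1.4, -1.0]
opening: 0.0229
```

Run:
```python
from h import *
goto([.499,-.0,.15],83)
o,T,e=tool();print(o['opening'])
g=e-T[:,0]*bot.pinch_z; ax=T[:,1]*(1 if T[0,1]>0 else -1); O=g+.038*ax
for n in("top","scene"):
    p,d=bot.camera(n); cv2.imwrite(f"pics/{n}4.png",p)
    u=proj(n,O+ax*.02)[0]; x,y=int(u[0])-35,int(u[1])-30; 
    crop(p,x,y,64,64,9,f"/tmp/{n}.png",pinlines(n,O,ax));crop(p,x,y,64,64,9,f"/tmp/{n}0.png")
    cv2.imwrite(f"pics/{n}4c.png",np.hstack([cv2.imread(f"/tmp/{n}0.png")[:, :400],cv2.imread(f"/tmp/{n}.png")[:,:400]]))
```

```text
t 5.4333 tcp [ 0.5438 -0.2513  0.1544] shift cm [ 0.42 -1.12 25.5 ] zhead 102.63 xaxis [ 1.3e-03 -6.0e-04 -1.0e+00] q [-24.8  10.8   8.   87.2  -0.  -37.4] F [ 0.54 -1.36 -0.99]
turn [np.float64(19.6), np.float64(-160.4)]
0.02290199045519999
```

View pics/top4c.png

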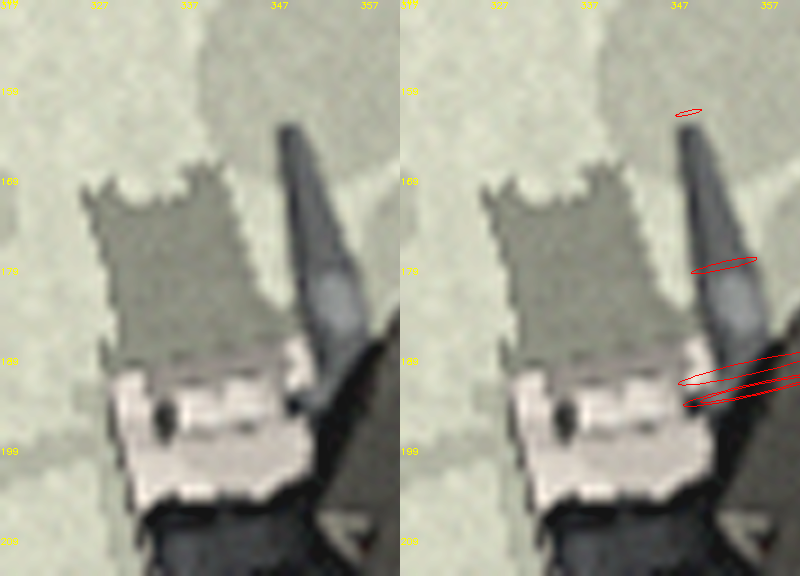

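View pics/scene4c.png

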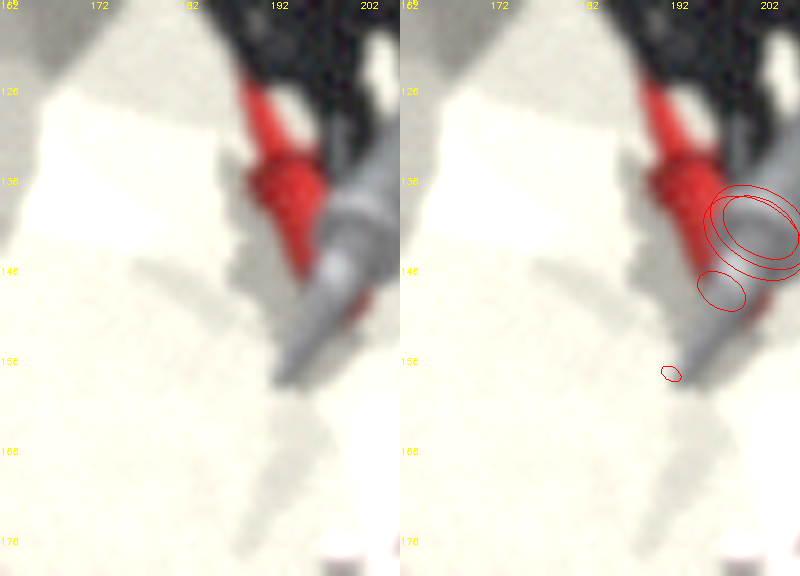

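Run:
```python
from h import *
np.set_printoptions(precision=4,suppress=True)
o,T,e=tool();g=e-T[:,0]*bot.pinch_z; ax=T[:,1]*(1 if T[0,1]>0 else -1)
tip,res=tri((193.0,157.7),(348.7,162.6)); print("tip",tip,"res",res)
# top shoulder-front / shank: bottom-left shoulder edge
d=tip-g; print("g",g,"along",d@ax,"side",d@T[:,2],"down",d@T[:,0], "len",np.linalg.norm(d),"ax",ax,hd(ax),hd(d))
# original tip & hole & mouth triangulated residual
print(tri((392.2,227.0),(112.6,215.6)))
```

```text
tip [ 0.6363 -0.2299  0.1684] res [-0.0012  0.0021 -0.0006]
g [ 0.5432 -0.251   0.1712] along 0.09542503704261068 side 0.00025377071909315715 down 0.0026644929183598405 len 0.09546256657283775 ax [ 0.9758  0.2187 -0.0009] 12.63524813656155 12.788626754041287
(array([0.5225, 0.2851, 0.0876]), array([-0.0002,  0.0004,  0.0001]))
```

Run:
```python
from ov import *
I=[]
for h in(-11,-7,-3):
  for n,im,ct,M in(("top",t,(225,165,36,36,11),[.5875,-.0065,.1]),("scene",s,(258,190,36,36,11),[.59,-.0035,.1])):
    crop(im,*ct,"/tmp/a.png",collar(n,np.array(M),h)); I.append(cv2.resize(cv2.imread("/tmp/a.png"),(266,290)))
cv2.imwrite("pics/ovc2.png",np.vstack([np.hstack(I[0::2]),np.hstack(I[1::2])]))
```

```text
(no output)
```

View pics/ovc2.png

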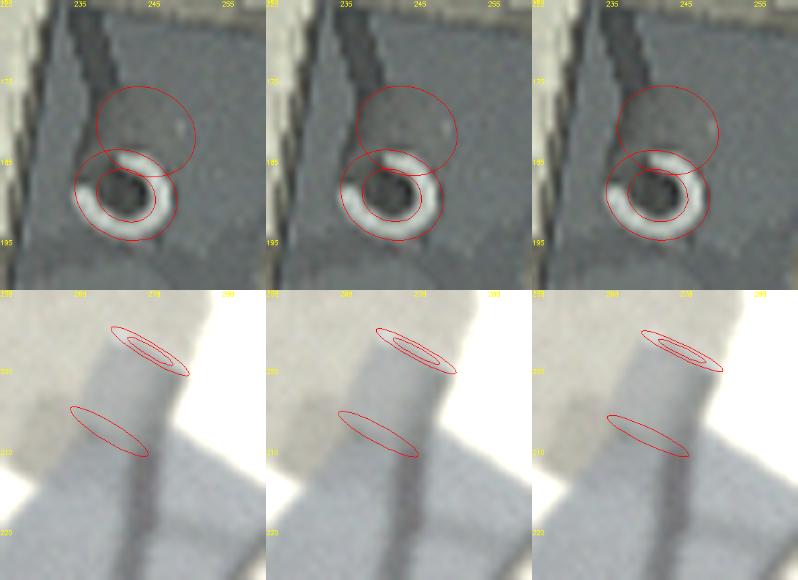

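Run:
```python
from h import *
goto([.4688,.0024,.155],86)
```

```text
t 5.5333 tcp [ 0.5432 -0.251   0.1525] shift cm [-0.23  1.72 26.35] zhead 102.64 xaxis [-1.e-03  4.e-04 -1.e+00] q [-24.8  10.8   7.8  87.1  -0.  -37.4] F [ 0.11 -1.11 -2.06]
turn [np.float64(16.6), np.float64(-163.4)]
```

Request:
play_rows(rows=[[[-0.2,0.1,2.5],2,2],[[-0.2,0.4,6],4,2],[[-0.2,0.7,10],7,2],[[-0.2,1,14],10,2],[[-0.2,1.3,18],13,2],[[-0.2,1.5,21.5],15,2],[[-0.2,1.7,24.5],16.6,2],[[-0.2,1.7,26],16.6,2],[[-0.2,1.7,26.35],16.6,2],[[-0.2,1.7,26.35],16.6,2]])

```text
time: 6.37
ee_pos: [0.4687, 0.0031, 0.1546]
tcp_rot: [96.8, 89.9, -177.0]
wrist_force: [0.4, -0.9, -1.3]
opening: 0.0227
```

Run:
```python
from h import *
for n in("top","scene"):
    p,d=bot.camera(n); cv2.imwrite(f"pics/{n}5.png",p)
    c=(210,150,64,64) if n=="top" else (235,160,64,64)
    crop(p,*c,6,f"/tmp/{n}.png")
cv2.imwrite("pics/5.png",np.hstack([cv2.imread(f"/tmp/{n}.png") for n in("top","scene")]))
o,T,e=tool();print(e,-T[:,1],hd(-T[:,1]),o['wrist_force'])
```

```text
[0.46922056 0.00180388 0.15473884] [ 9.97617112e-01 -6.89897852e-02 -7.12907529e-04] -3.955966898981607 [-0.13750933 -0.57455339 -2.59161133]
```

View pics/5.png

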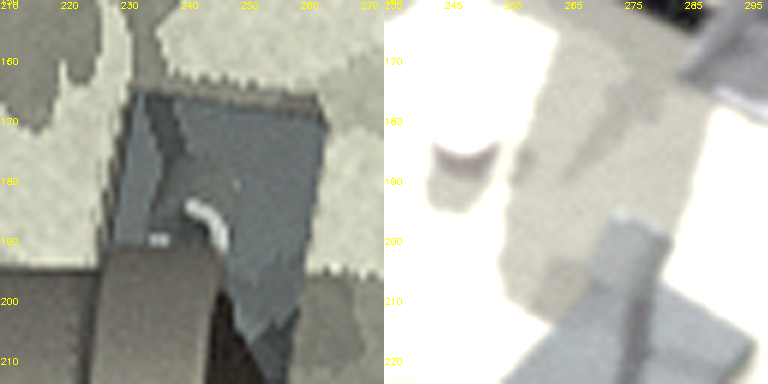

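Run:
```python
from h import *
print(proj("scene",[[.4692,.0018,.1735],[.5645,-.005,.171]]))
crop(cv2.imread("pics/scene5.png"),225,110,80,110,7,"pics/5b.png")
```

```text
[[302.6387879  149.0810354 ]
 [283.4004144  171.51700725]]
```

View pics/5b.png

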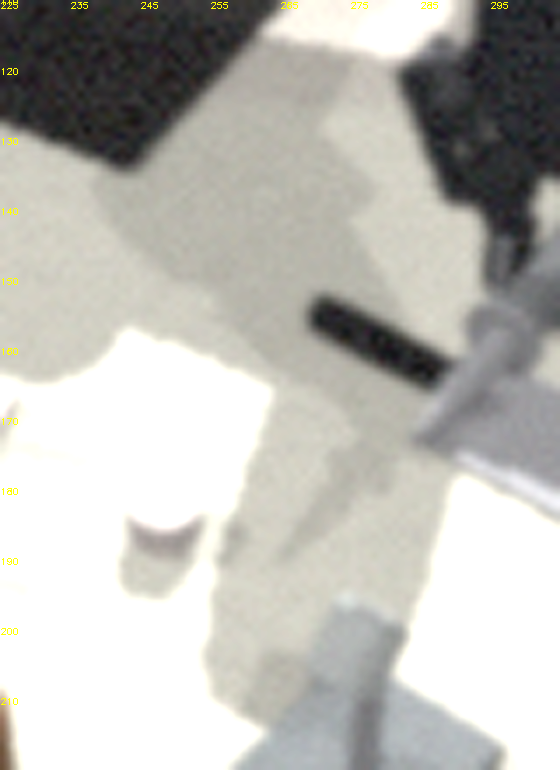

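Run:
```python
from h import *
print(onz("scene",275.6,195.8,.1),onz("scene",276.7,196.7,.1),proj("scene",[.589,-.006,.1]))
goto([.589+.9976*(.0095-.0955-.015),-.006-.0698*(.0095-.0955-.015),.102-.019],86)
```

```text
[ 0.58914388 -0.0103573   0.1       ] [ 0.59038601 -0.00647133  0.1       ] [[277.11568756 196.41539247]]
t 6.4667 tcp [0.4692 0.0018 0.1547] shift cm [ 7.17 -1.91  0.06] zhead 86.04 xaxis [-7.e-04 -3.e-04 -1.e+00] q [  0.2  -6.9 -10.1  86.8  -0.    4.2] F [-0.14 -0.57 -2.59]
turn [np.float64(0.0), np.float64(-180.0)]
```

Request:
play_rows(rows=[[[2.5,0,-0.1],0,2],[[5,0,-0.1],0,2],[[6.5,0,-0.1],0,2],[[7.2,0,-0.1],0,2],[[7.2,-1,-0.1],0,2],[[7.2,-1.9,-0.1],0,2],[[7.2,-1.9,-0.1],0,2]])

```text
time: 7.05
ee_pos: [0.4906, -0.0005, 0.0843]
tcp_rot: [-88.4, 89.9, -2.4]
wrist_force: [1.1, 0.3, -1.2]
opening: 0.023
```

Run:
```python
from h import *
p,d=bot.camera("scene"); crop(p,250,150,64,64,10,"pics/6.png")
goto([.589+.9976*(.0095-.0955),-.0075-.0698*(.0095-.0955),.102-.019],86)
```

```text
t 7.1 tcp [ 4.898e-01 -4.000e-04  8.430e-02] shift cm [ 0.14 -1.34 -0.02] zhead 86.01 xaxis [ 0.0017 -0.     -1.    ] q [ -0.   -3.7 -14.9  78.7  -0.    4. ] F [-0.24  1.06 -2.37]
turn [np.float64(0.0), np.float64(-180.0)]
```

View pics/6.png

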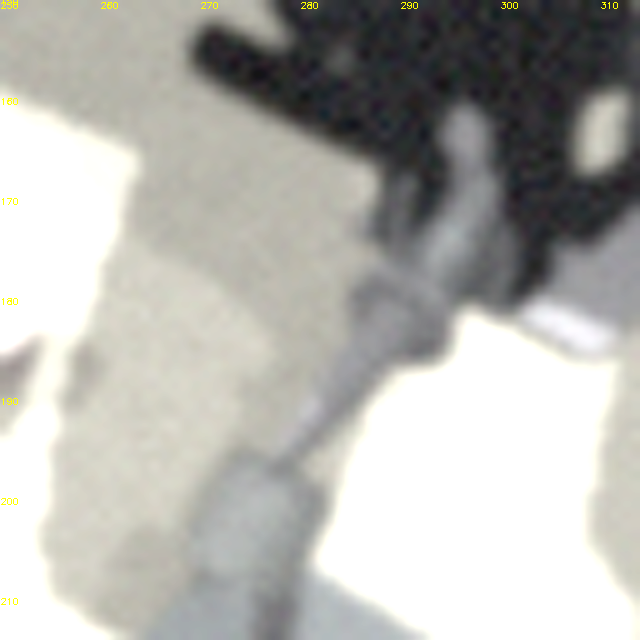

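Request:
play_rows(rows=[[[0,-0.4,0],0,2],[[0,-0.8,0],0,2],[[0,-1.1,0],0,2],[[0,-1.3,0],0,2],[[0,-1.3,0],0,2]])

```text
time: 7.52
ee_pos: [0.5015, -0.0009, 0.0833]
tcp_rot: [-68.5, 90.0, 17.5]
wrist_force: [-0.7, 0.2, -2.6]
opening: 0.0235
```

Run:
```python
from h import *
p,d=bot.camera("scene"); crop(p,250,150,64,64,10,"pics/7.png")
goto([.589+.9976*(.0095-.0955),-.0075-.0698*(.0095-.0955),.102-.019],86)
```

```text
t 7.5667 tcp [ 0.5012 -0.0009  0.0833] shift cm [ 0.03 -0.21 -0.05] zhead 86.04 xaxis [-1.e-04  0.e+00 -1.e+00] q [ -0.1  -2.  -13.4  78.6   0.    3.9] F [ 0.6  -0.13 -2.  ]
turn [np.float64(0.0), np.float64(-180.0)]
```

View pics/7.png

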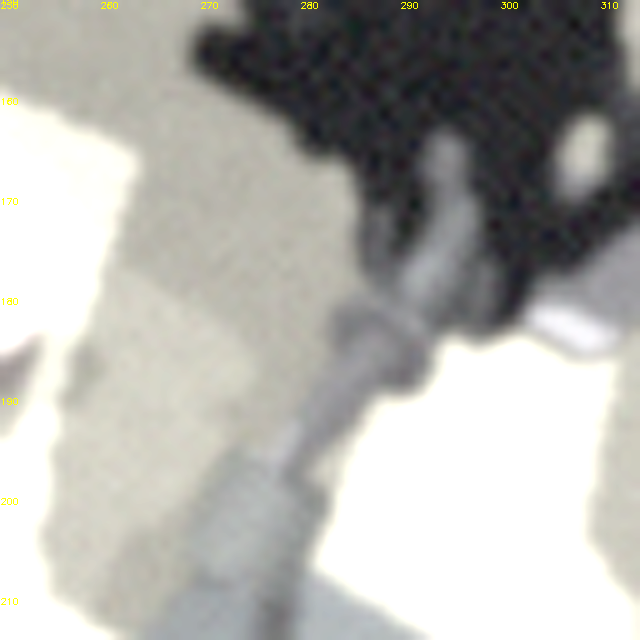

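Request:
play_rows(rows=[[[-0.6,-0.15,0],0,2],[[-1.1,-0.25,0],0,2],[[-1.7,-0.35,0],0,2],[[-2.2,-0.55,0],0,2],[[-2.7,-0.75,0],0,2],[[-3.2,-1.0,0],0,2],[[-3.2,-1.0,0],0,2]])

```text
time: 8.15
ee_pos: [0.5113, -0.0015, 0.1166]
tcp_rot: [-71.8, 90.0, 14.2]
wrist_force: [-4.1, 1.2, -3.0]
opening: 0.0227
```

Run:
```python
from h import *
p,d=bot.camera("scene"); crop(p,250,140,64,64,10,"pics/8.png")
goto([.5012,-.001,.0833],86)
```

```text
t 8.2 tcp [ 0.5112 -0.0015  0.116 ] shift cm [ 3.27  1.   -0.02] zhead 86.04 xaxis [ 4.e-04  1.e-04 -1.e+00] q [-0.2 -1.1 -8.9 82.2  0.   3.8] F [-3.58  0.46 -2.58]
turn [np.float64(0.0), np.float64(-180.0)]
```

View pics/8.png

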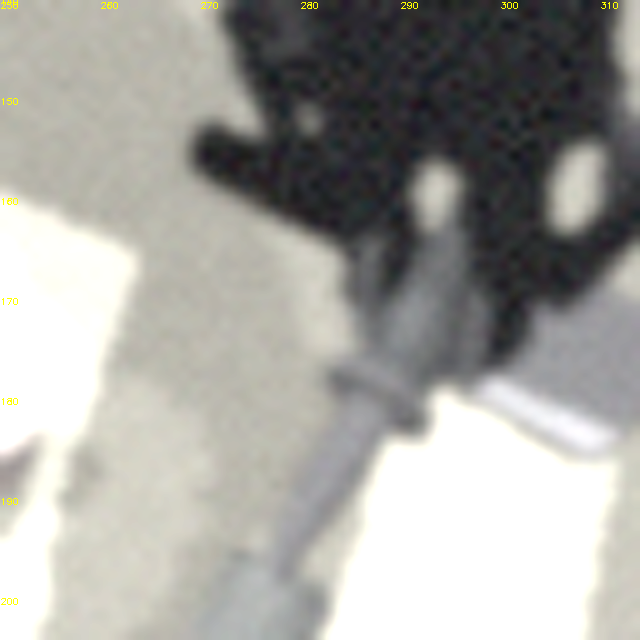

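Request:
play_rows(rows=[[[-0.5,-0.3,0],0,2],[[-1.0,-0.6,0],0,2],[[-1.5,-0.95,0],0,2],[[-1.9,-1.4,0],0,2],[[-2.3,-1.8,0],0,2],[[-2.7,-2.25,0],0,2],[[-2.7,-2.25,0],0,2]])

```text
time: 8.78
ee_pos: [0.5348, -0.003, 0.1432]
tcp_rot: [-76.1, 89.9, 10.0]
wrist_force: [-3.2, 2.1, -2.6]
opening: 0.0228
```

Run:
```python
from h import *
p,d=bot.camera("scene"); crop(p,250,140,64,64,10,"pics/9.png")
goto([.5012,-.001,.0833],86)
```

```text
t 8.8333 tcp [ 0.5344 -0.003   0.1428] shift cm [ 5.94  3.34 -0.03] zhead 86.04 xaxis [ 1.3e-03  3.0e-04 -1.0e+00] q [-0.3  1.9 -2.9 85.1  0.   3.6] F [-2.36  2.23 -2.61]
turn [np.float64(0.0), np.float64(-180.0)]
```

View pics/9.png

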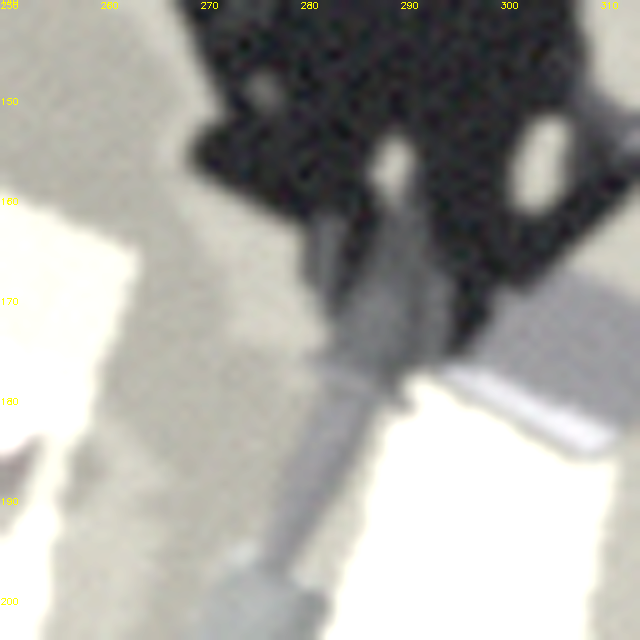

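Request:
play_rows(rows=[[[0.4,-0.2,0.1],0,2],[[0.8,-0.4,0.1],0,2],[[1.1,-0.6,0.1],0,2],[[1.5,-0.95,0.1],0,2],[[1.8,-1.25,0.1],0,2],[[1.8,-1.25,0.1],0,2]])

```text
time: 9.33
ee_pos: [0.5466, -0.003, 0.1234]
tcp_rot: [47.8, 90.0, 133.9]
wrist_force: [1.3, 1.8, -0.9]
opening: 0.0231
```

Run:
```python
from h import *
p,d=bot.camera("scene"); crop(p,250,140,64,64,10,"pics/10.png")
goto([.564,-.006,.1064],86)
```

```text
t 9.3833 tcp [ 0.5463 -0.003   0.1238] shift cm [ 1.74 -1.78 -0.18] zhead 86.04 xaxis [-1.e-04  1.e-04 -1.e+00] q [-0.3  3.7 -3.2 83.2  0.   3.6] F [-0.3  -0.24 -0.79]
turn [np.float64(0.0), np.float64(-180.0)]
```

View pics/10.png

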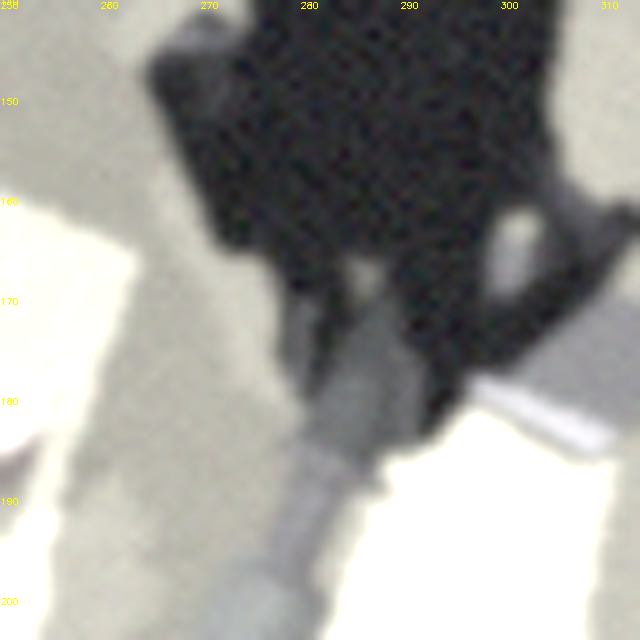

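Going in with almost no force. I'll keep going along the 45° axis.

Request:
play_rows(rows=[[[0.4,-0.4,0],0,2],[[0.8,-0.8,0],0,2],[[1.1,-1.1,0],0,2],[[1.3,-1.3,0],0,2],[[1.3,-1.3,0],0,2]])

```text
time: 9.8
ee_pos: [0.5601, -0.0035, 0.1112]
tcp_rot: [-59.9, 89.9, 26.1]
wrist_force: [5.7, 5.8, 0.7]
opening: 0.0233
```

Run:
```python
from h import *
p,d=bot.camera("scene"); crop(p,250,140,64,64,10,"pics/11.png")
goto([.564,-.006,.1064],86)
```

```text
t 9.85 tcp [ 0.5601 -0.0035  0.1113] shift cm [ 0.49 -0.4  -0.23] zhead 86.06 xaxis [ 1.8e-03  8.0e-04 -1.0e+00] q [-0.4  5.6 -2.6 81.8  0.   3.6] F [ 5.14  4.88 -1.12]
turn [np.float64(0.1), np.float64(-179.9)]
```

View pics/11.png

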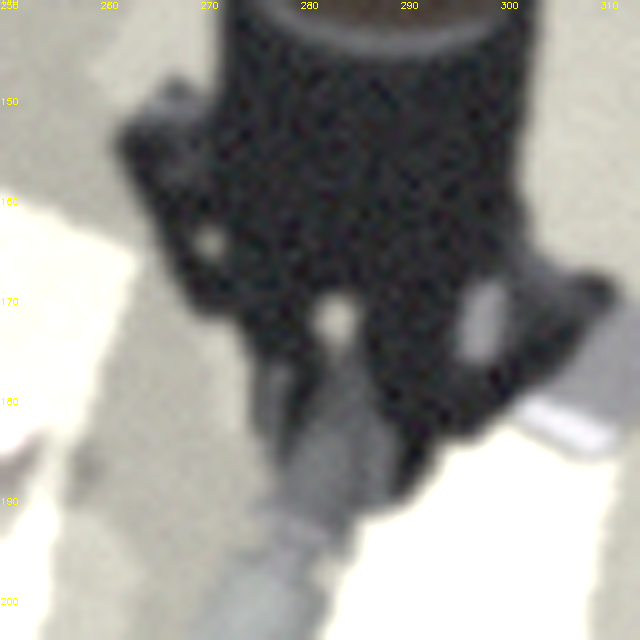

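Request:
play_rows(rows=[[[0.05,-0.15,0.15],0,2],[[0.2,-0.3,0.2],0,2],[[0.35,-0.45,0.2],0,2],[[0.5,-0.6,0.2],0,2],[[0.5,-0.6,0.2],0,2]])

```text
time: 10.27
ee_pos: [0.5657, -0.0026, 0.1062]
tcp_rot: [-111.0, 90.0, -24.9]
wrist_force: [3.7, -1.5, 1.5]
opening: 0.023
```

Run:
```python
from h import *
p,d=bot.camera("scene"); crop(p,250,140,64,64,10,"pics/12.png")
goto([.564,-.006,.1064],86)
```

```text
t 10.3167 tcp [ 0.5657 -0.0025  0.1062] shift cm [-0.02  0.14 -0.36] zhead 86.03 xaxis [ 8.e-04 -4.e-04 -1.e+00] q [-0.2  6.4 -2.2 81.3 -0.   3.7] F [3.12 0.01 0.71]
turn [np.float64(0.0), np.float64(-180.0)]
```

View pics/12.png

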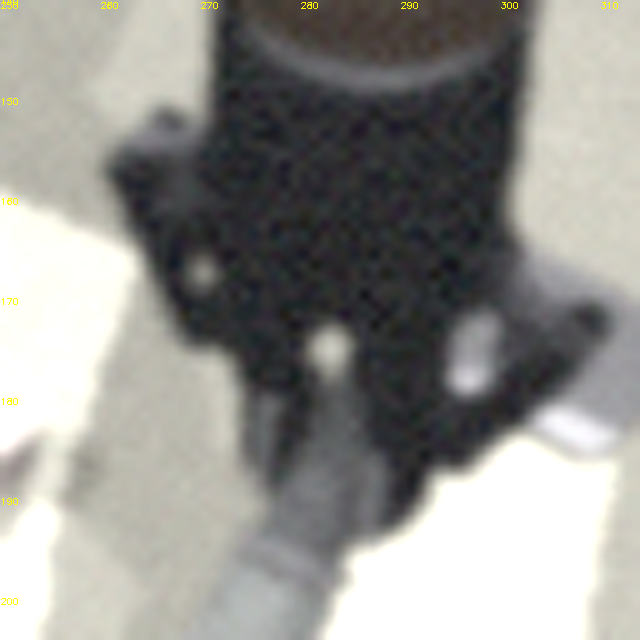

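Request:
play_rows(rows=[[[0.15,-0.15,0],0,2],[[0.3,-0.3,0],0,2],[[0.35,-0.35,0],0,2],[[0.35,-0.35,0],0,2]])

```text
time: 10.65
ee_pos: [0.5671, -0.0025, 0.1052]
tcp_rot: [90.3, 89.9, 176.3]
wrist_force: [-15.2, 1.0, 23.8]
opening: 0.0228
```

Run:
```python
from h import *
p,d=bot.camera("scene"); crop(p,250,140,64,64,10,"pics/13.png")
goto([.564,-.006,.1064],86)
```

```text
t 10.7 tcp [ 0.5671 -0.0025  0.1052] shift cm [-0.12  0.29 -0.37] zhead 86.03 xaxis [-1.2e-03  1.0e-04 -1.0e+00] q [-0.3  6.7 -1.9 81.4  0.   3.7] F [-14.3    1.43  24.51]
turn [np.float64(0.0), np.float64(-180.0)]
```

View pics/13.png

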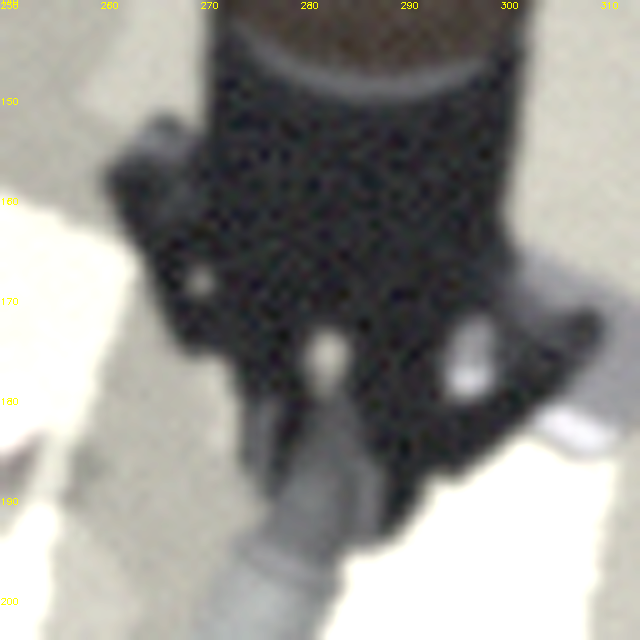

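Request:
play_rows(rows=[[[-0.15,0.15,0],0,2],[[-0.15,0.15,0],0,2],[[-0.15,0.15,0],0,4],[[-0.15,0.15,0],0,6],[[-0.15,0.15,0],0,7],[[-0.15,0.15,0],0,7],[[-0.15,0.15,0],0,7],[[-0.15,0.15,0],0,7],[[-0.15,0.15,0],0,7],[[-0.15,0.15,0],0,7]])

```text
time: 11.53
ee_pos: [0.5671, -0.0024, 0.1042]
tcp_rot: [88.4, 90.0, 174.4]
wrist_force: [0.3, -0.6, 0.9]
opening: 0.0702
```

Run:
```python
from h import *
p,d=bot.camera("scene"); cv2.imwrite("pics/scene14.png",p); crop(p,250,140,64,64,10,"pics/14.png")
goto([.564,-.006,.1064],86)
```

```text
t 11.5833 tcp [ 0.5671 -0.0025  0.1042] shift cm [-0.22  0.28 -0.37] zhead 86.03 xaxis [-1.e-04  0.e+00 -1.e+00] q [-0.2  6.7 -2.1 81.2  0.   3.7] F [ 0.16 -0.47 -0.06]
turn [np.float64(0.0), np.float64(-180.0)]
```

View pics/14.png

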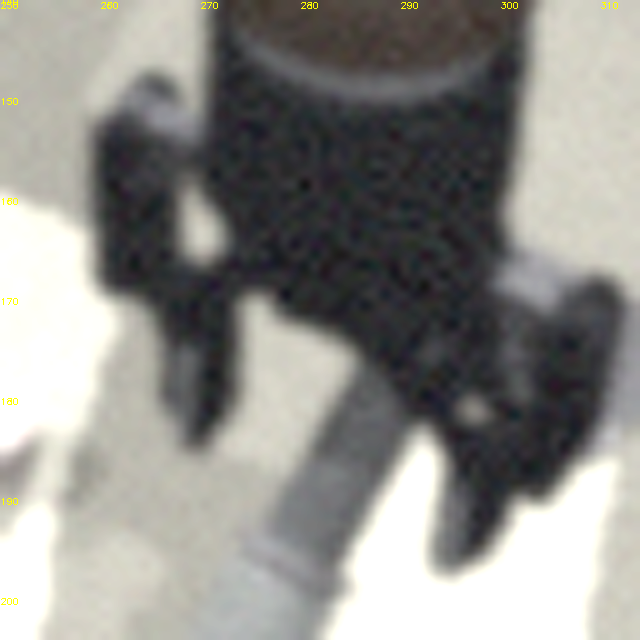

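Request:
play_rows(rows=[[[-0.15,0.25,0],0,6],[[-0.15,0.5,0],0,4.5],[[-0.15,0.5,0],0,3],[[-0.15,0.5,0],0,2],[[-0.15,0.5,0],0,2],[[-0.15,0.5,0],0,2],[[-0.15,0.5,0],0,2],[[-0.15,0.5,0],0,2]], squeeze=30)

```text
time: 12.25
ee_pos: [0.5621, -0.0021, 0.106]
tcp_rot: [14.5, 90.0, 100.6]
wrist_force: [-1.6, -0.0, 4.1]
opening: 0.0227
```

Run:
```python
from h import *
p,d=bot.camera("scene"); cv2.imwrite("pics/scene15.png",p); crop(p,250,140,64,64,10,"pics/15.png")
goto([.564,-.006,.1064],86)
```

```text
t 12.3 tcp [ 0.5621 -0.0021  0.106 ] shift cm [-0.04 -0.22 -0.38] zhead 86.04 xaxis [-0.  0. -1.] q [-0.2  6.  -2.7 81.3  0.   3.7] F [-1.82  0.49  3.64]
turn [np.float64(0.0), np.float64(-180.0)]
```

View pics/15.png

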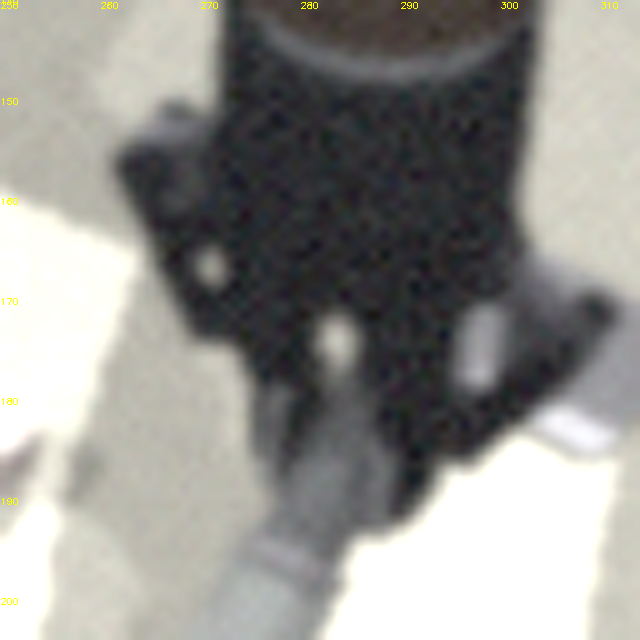

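Request:
play_rows(rows=[[[-0.4,0.4,0],0,2],[[-0.9,0.9,0],0,2],[[-1.4,1.4,0],0,2],[[-1.9,1.8,0],0,2],[[-2.4,2.1,0],0,2],[[-2.9,2.05,0],0,2],[[-2.9,2.05,0],0,2]])

```text
time: 12.88
ee_pos: [0.5412, -0.0006, 0.1356]
tcp_rot: [82.1, 90.0, 168.2]
wrist_force: [-5.7, 0.8, -2.0]
opening: 0.0229
```

Run:
```python
from h import *
p,d=bot.camera("scene"); cv2.imwrite("pics/scene16.png",p); crop(p,250,140,64,64,10,"pics/16.png")
goto([.593,-.004,.1737],86)
```

```text
t 12.9333 tcp [ 0.5411 -0.0006  0.1351] shift cm [-3.86 -5.19  0.02] zhead 86.04 xaxis [-9.e-04  2.e-04 -1.e+00] q [-0.1  3.  -2.7 84.4  0.   3.9] F [-4.97  0.25 -3.79]
turn [np.float64(0.0), np.float64(-180.0)]
```

View pics/16.png

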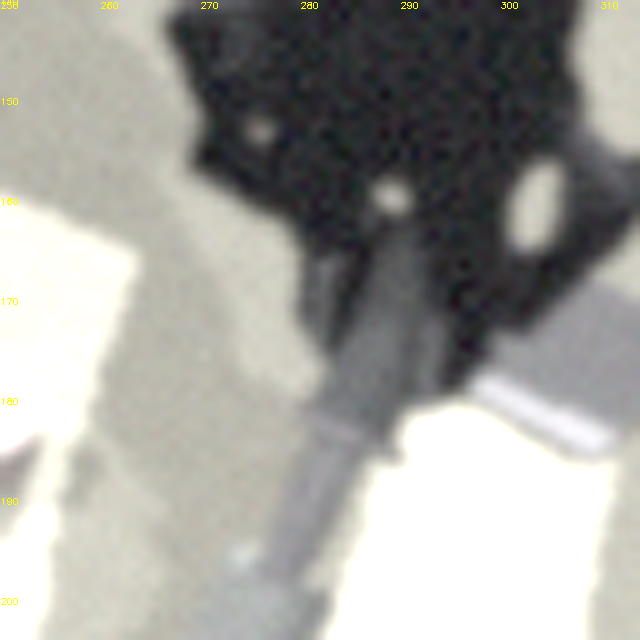

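Request:
play_rows(rows=[[[-0.45,-0.25,0],0,2],[[-0.9,-0.5,0],0,2],[[-1.35,-0.85,0],0,2],[[-1.75,-1.2,0],0,2],[[-2.1,-1.6,0],0,2],[[-2.45,-2.05,0],0,2],[[-2.45,-2.05,0],0,2]])

```text
time: 13.52
ee_pos: [0.5633, -0.0022, 0.1602]
tcp_rot: [-87.6, 89.9, -1.6]
wrist_force: [-2.5, 1.0, -0.7]
opening: 0.0233
```

Run:
```python
from h import *
p,d=bot.camera("scene"); cv2.imwrite("pics/scene17.png",p); crop(p,250,140,64,64,10,"pics/17.png")
goto([.593,-.004,.1737],86)
```

```text
t 13.5667 tcp [ 0.5629 -0.0022  0.16  ] shift cm [-1.37 -3.02  0.02] zhead 86.03 xaxis [ 0.0012 -0.     -1.    ] q [-0.2  5.8  3.1 87.2 -0.   3.7] F [-1.52  0.62 -1.76]
turn [np.float64(0.0), np.float64(-180.0)]
```

View pics/17.png

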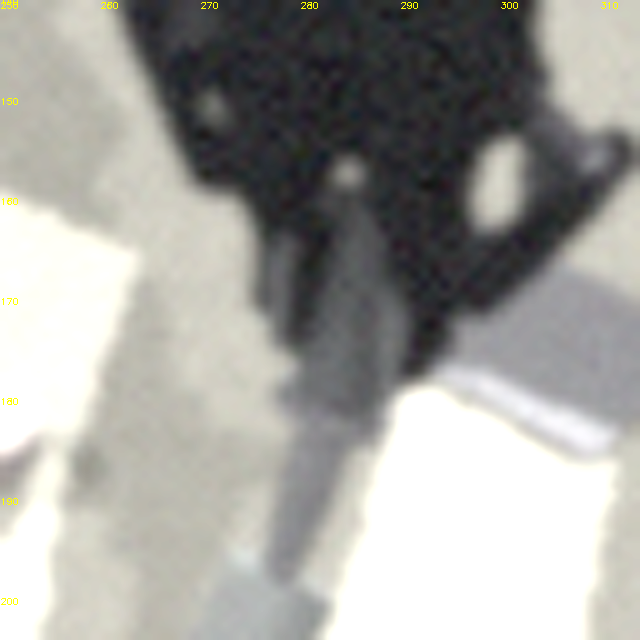

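Request:
play_rows(rows=[[[-0.3,-0.5,0],0,2],[[-0.6,-0.95,0],0,2],[[-0.85,-1.45,0],0,2],[[-1.1,-2.0,0],0,2],[[-1.25,-2.5,0],0,2],[[-1.4,-3.1,0],0,2],[[-1.4,-3.2,0],0,2],[[-1.4,-3.2,0],0,2]])

```text
time: 14.23
ee_pos: [0.5945, -0.0043, 0.1735]
tcp_rot: [-62.6, 90.0, 23.4]
wrist_force: [-4.3, 1.1, -0.2]
opening: 0.0228
```

Run:
```python
from h import *
p,d=bot.camera("scene"); cv2.imwrite("pics/scene18.png",p); crop(p,250,140,64,64,10,"pics/18.png")
goto([.593,-.004,.1737],86)
```

```text
t 14.2833 tcp [ 0.5943 -0.0043  0.1735] shift cm [-0.02  0.13  0.02] zhead 86.04 xaxis [ 4.e-04  0.e+00 -1.e+00] q [-0.4 10.3  9.5 89.2  0.   3.5] F [-2.88  1.23 -0.73]
turn [np.float64(0.0), np.float64(-180.0)]
```

View pics/18.png

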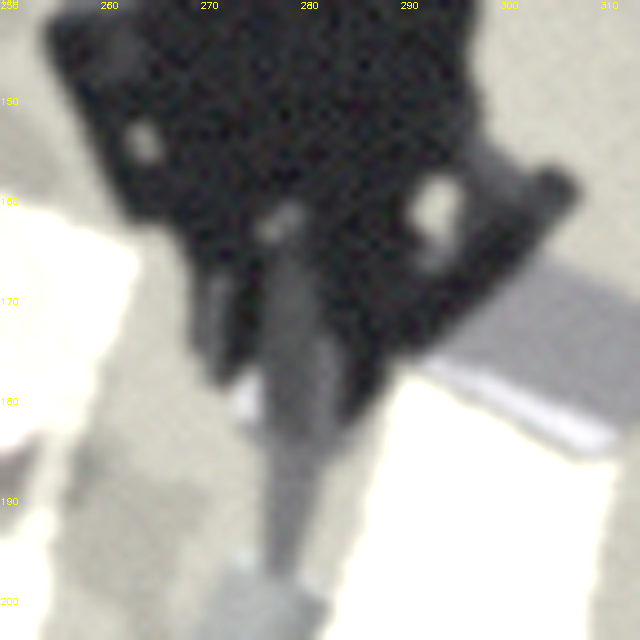

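Request:
play_rows(rows=[[[-1,0.1,0],0,2],[[-2,0.1,0],0,2],[[-3,0.1,0],0,2],[[-4,0.1,0],0,2],[[-4.5,0.1,0],0,2],[[-4.5,0.1,0],0,2]])

```text
time: 14.78
ee_pos: [0.5938, -0.0043, 0.2205]
tcp_rot: [-87.7, 89.8, -1.6]
wrist_force: [-0.5, 0.3, -1.4]
opening: 0.0227
```

Run:
```python
from h import *
o,T,e=tool(); g=e+[0,0,.0187]; d=np.array([0,0,-1.])
for n in("scene","top"):
    p,_=bot.camera(n); cv2.imwrite(f"pics/{n}19.png",p)
    if n=="scene":
        ls=pinlines(n,g+.038*d,d); ls.append(proj(n,np.array([g+.03*d,g+.12*d])))
        crop(p,255,135,44,64,9,"/tmp/a.png",ls);crop(p,255,135,44,64,9,"/tmp/b.png")
        cv2.imwrite("pics/19.png",np.hstack([cv2.imread("/tmp/b.png"),cv2.imread("/tmp/a.png")]))
crop(cv2.imread("pics/top19.png"),200,140,90,80,7,"pics/19t.png",pinlines("top",g+.038*d,d))
goto([.593,-.004,.1737],86)
```

```text
t 14.8833 tcp [ 0.5932 -0.0043  0.2185] shift cm [4.48 0.03 0.02] zhead 86.04 xaxis [ 5.e-04 -0.e+00 -1.e+00] q [-0.4 10.8 15.1 94.3 -0.   3.6] F [ 0.17  0.58 -2.84]
turn [np.float64(0.0), np.float64(-180.0)]
```

View pics/19.png

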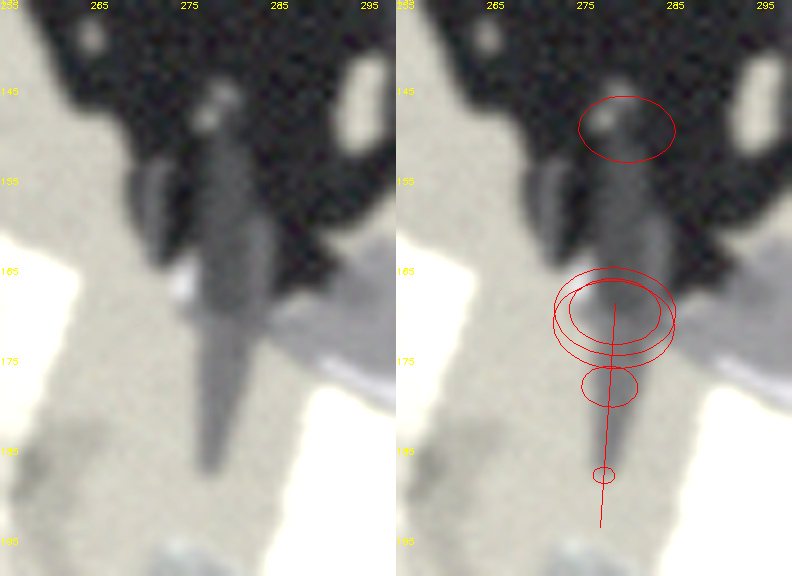

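View pics/19t.png

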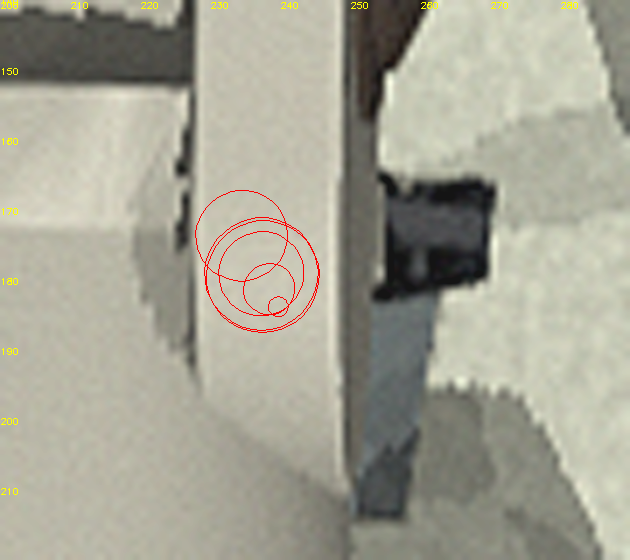

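Run:
```python
from h import *
F=[];D=[];S=[]
for i in range(5):
    p,d=bot.camera("top");F.append(p.astype(float));D.append(np.where(d>0,d,np.nan))
for i in range(3):
    p,d=bot.camera("scene");S.append(p.astype(float))
a=np.mean(F,0).astype(np.uint8);d=np.nanmedian(D,0);np.save("pics/topavg.npy",d);cv2.imwrite("pics/topavg.png",a)
b=np.mean(S,0).astype(np.uint8);cv2.imwrite("pics/sceneavg.png",b)
P=np.array([[depthpt("top",u,v,d[v,u])[2]*1000 for u in range(106,121)] for v in range(209,223)]);print(P.round(0).astype(int))
crop(a,102,205,24,20,16,"/tmp/a.png");crop(b,380,214,24,20,16,"/tmp/b.png")
cv2.imwrite("pics/20.png",np.hstack([cv2.imread("/tmp/a.png"),cv2.imread("/tmp/b.png")]))
```

```text
[[90 89 89 91 90 90 93 89 90 90 90 91 90 92 89]
 [90 92 92 91 89 91 90 93 89 90 89 91 91 90 89]
 [90 90 91 89 90 89 89 90 91 92 90 89 93 91 90]
 [91 92 90 91 90 85 79 75 71 74 92 88 90 91 91]
 [91 91 90 90 85 80 80 75 70 -1  1 91 90 90 93]
 [89 91 89 90 84 83 83 68  0  1  0 90 91 90 89]
 [91 90 93 87 82 80 82 79  0  2  1 -1 89 91 91]
 [92 91 91 88 81 80 80 84 81 80 79 90 90 91 93]
 [89 92 89 89 82 83 83 81 82 82 81 90 90 90 91]
 [92 90 91 89 85 83 81 83 81 81 91 90 90 92 90]
 [92 90 91 91 92 87 82 81 81 91 89 91 92 90 91]
 [91 90 93 92 89 92 92 91 92 89 90 91 91 90 91]
 [89 90 90 91 89 91 90 91 91 90 92 91 90 91 90]
 [91 90 90 89 92 90 90 91 90 91 90 90 90 89 91]]
```

View pics/20.png

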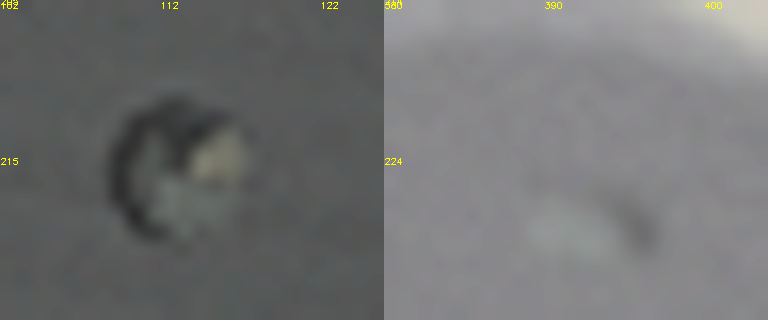

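Run:
```python
from h import *
from scipy.optimize import least_squares
c=onz("top",113.2,215.6,.09); print(c)
b=[(112.5,212),(112.5,213),(112.6,214),(113.3,214.9),(114,215.5),(115,215.5),(116,215.5),(117,215.6)]
q=np.array([onz("top",*p,.081)[:2] for p in b])-c[:2]; print((q*1000).round(1))
r=least_squares(lambda x:np.hypot(*(q-x).T)-.00825,[.007,-.003]);print(r.x*1000,np.degrees(np.arctan2(r.x[1],r.x[0])),np.hypot(*r.x)*1000, r.fun*1000)
for a in range(-70,30,10):
    x=.008*np.array([np.cos(np.radians(a)),np.sin(np.radians(a))]);f=(np.hypot(*(q-x).T)-.00825)*1000;print(a,np.sqrt((f**2).mean()).round(2))
goto([.5245,.285,.2185],86)
```

```text
[0.52250534 0.28257253 0.09      ]
[[ 8.7  5.4]
 [ 6.5  5.3]
 [ 4.2  4.9]
 [ 2.2  3.1]
 [ 0.8  1.4]
 [ 0.9 -0.9]
 [ 1.  -3.3]
 [ 0.8 -5.7]]
[ 8.62157194 -2.45895243] -15.918642023954327 8.965375050484907 [-0.37207352 -0.21537225  0.34658782  0.2837525   0.42972107 -0.38637819
 -0.54364031  0.20968859]
-70 4.08
-60 3.49
-50 2.81
-40 2.09
-30 1.37
-20 0.86
-10 1.06
0 1.78
10 2.61
20 3.43
t 15.2833 tcp [ 0.593  -0.0042  0.218 ] shift cm [-0.04  8.83 28.38] zhead 86.04 xaxis [-4.e-04  0.e+00 -1.e+00] q [-0.4 10.8 15.  94.3  0.   3.6] F [-0.17 -0.19 -1.4 ]
turn [np.float64(0.0), np.float64(-180.0)]
```

Request:
play_rows(rows=[[[0,0.8,2.5],0,2],[[0,1.8,6],0,2],[[0,3,10],0,2],[[0,4.3,14],0,2],[[0,5.6,18],0,2],[[0,6.8,22],0,2],[[0,7.9,25.5],0,2],[[0,8.6,27.6],0,2],[[0,8.8,28.4],0,2],[[1.5,8.8,28.4],0,2],[[2.5,8.8,28.4],0,2],[[2.5,8.8,28.4],0,2]])

```text
time: 16.28
ee_pos: [0.5243, 0.2842, 0.1907]
tcp_rot: [125.9, 89.8, -148.0]
wrist_force: [-0.1, -0.4, -2.5]
opening: 0.0225
```

```bash
cat > look.py <<'E'
from h import *
import sys
k=sys.argv[1]
o,T,e=tool(); g=e+[0,0,.0187]; d=np.array([0,0,-1.])
p,_=bot.camera("scene"); cv2.imwrite(f"pics/scene{k}.png",p)
ls=pinlines("scene",g+.038*d,d); ls.append(proj("scene",np.array([g+.03*d,g+.098*d])))
b=(372,190,42,56,9)
crop(p,*b,"/tmp/a.png",ls);crop(p,*b,"/tmp/b.png")
cv2.imwrite(f"pics/{k}.png",np.hstack([cv2.imread("/tmp/b.png"),cv2.imread("/tmp/a.png")]))
goto([.5245,.285,.17],86); print(proj("scene",g+.098*d))
E
python3 look.py 21
```

```text
t 16.3333 tcp [0.5245 0.2841 0.1919] shift cm [2.19 0.   0.09] zhead 85.99 xaxis [-0.0023 -0.0014 -1.    ] q [28.4 11.  12.4 91.6 -0.  32.5] F [ 0.13  0.5  -2.35]
turn [np.float64(-0.0), np.float64(180.0)]
[[394.15019461 221.69593195]]
```

View pics/21.png

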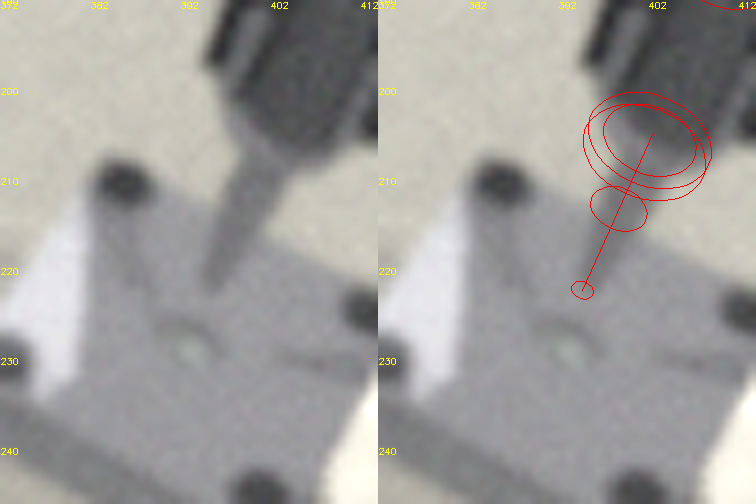

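Run:
```python
from h import *
c=onz("scene",391.5,227.4,.09);print(c)
t=c+[.0043,-.0014,0]
goto([t[0],t[1],.175],86)
```

```text
[0.52647357 0.28404626 0.09      ]
t 16.3333 tcp [0.5245 0.2841 0.1919] shift cm [ 1.69 -0.64 -0.1 ] zhead 85.99 xaxis [-0.0023 -0.0014 -1.    ] q [28.4 11.  12.4 91.6 -0.  32.5] F [ 0.13  0.5  -2.35]
turn [np.float64(-0.0), np.float64(180.0)]
```

Request:
play_rows(rows=[[[0.3,-0.3,-0.05],0,2],[[0.7,-0.65,-0.1],0,2],[[1.1,-0.65,-0.1],0,2],[[1.4,-0.65,-0.1],0,2],[[1.6,-0.65,-0.1],0,2],[[1.6,-0.65,-0.1],0,2]])

```text
time: 16.83
ee_pos: [0.5312, 0.2835, 0.1767]
tcp_rot: [120.9, 90.0, -153.1]
wrist_force: [-0.1, -0.3, -1.5]
opening: 0.0227
```

```bash
python3 look.py 22
```

```text
t 16.8833 tcp [0.5312 0.2836 0.1771] shift cm [0.71 0.68 0.09] zhead 86.03 xaxis [-4.e-04 -2.e-04 -1.e+00] q [28.1 11.5 11.3 89.9  0.  32.1] F [ 0.25  0.57 -2.25]
turn [np.float64(0.0), np.float64(-180.0)]
[[391.51761236 226.89218033]]
```

View pics/22.png

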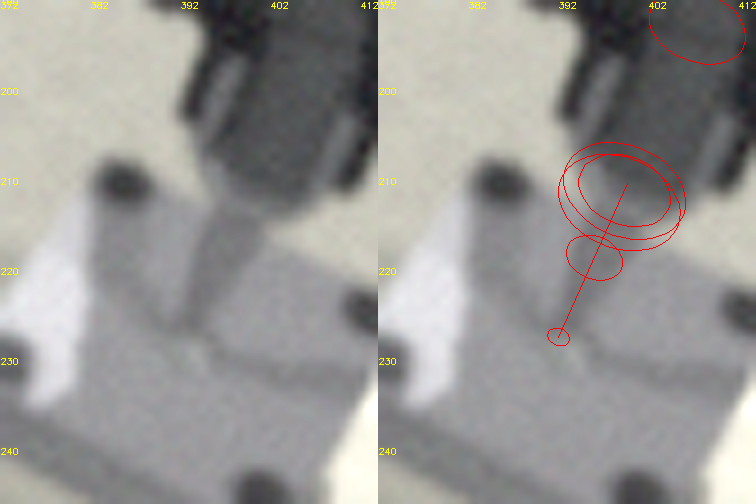

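Run:
```python
from h import *
o,T,e=tool()
u=proj("scene",[e[0],e[1],.09])[0]+[.85,-.35]; print(u)
d=onz("scene",*u,.09)-onz("scene",392.4,227.3,.09);print("tip minus hole (mm)",d*1000)
```

```text
[391.60812327 228.32556855]
tip minus hole (mm) [ 4.05742122 -0.79662479  0.        ]
```

Request:
play_rows(rows=[[[0.12,0,-0.05],0,2],[[0.24,0,-0.05],0,2],[[0.36,0,-0.05],0,2],[[0.48,0,-0.05],0,2],[[0.6,0,-0.05],0,2],[[0.72,0,-0.05],0,2],[[0.84,0,-0.05],0,2],[[0.96,0,-0.05],0,2],[[1.08,0,-0.05],0,2],[[1.2,0,-0.05],0,2],[[1.2,0,-0.05],0,2]])

```text
time: 17.8
ee_pos: [0.5311, 0.2832, 0.165]
tcp_rot: [92.8, 90.0, 178.9]
wrist_force: [0.7, 0.2, -2.7]
opening: 0.0228
```

```bash
python3 look.py 23
```

```text
t 17.85 tcp [0.5311 0.2832 0.1651] shift cm [-0.49  0.67  0.13] zhead 86.04 xaxis [-5.e-04 -0.e+00 -1.e+00] q [28.1 11.3  9.8 88.5  0.  32. ] F [-0.55 -0.5  -1.87]
turn [np.float64(0.0), np.float64(-180.0)]
[[390.17380886 229.5993529 ]]
```

View pics/23.png

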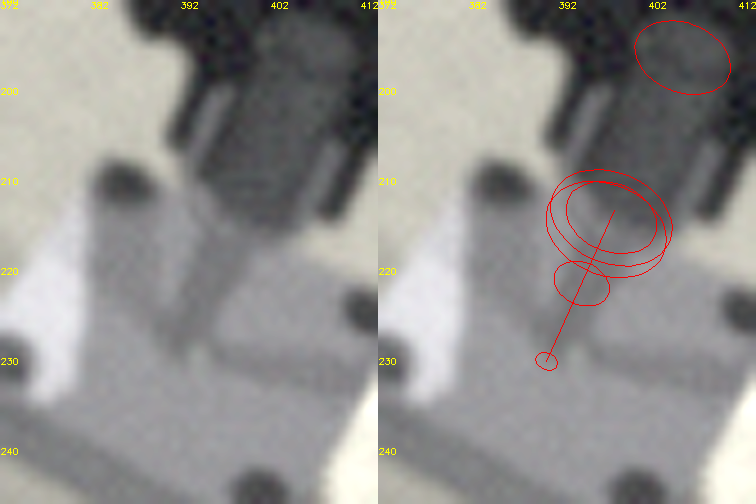

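Request:
play_rows(rows=[[[0.1,0,0],0,2],[[0.2,0,0],0,2],[[0.3,0,0],0,2],[[0.4,0,0],0,2],[[0.5,0,0],0,2],[[0.6,0,0],0,2],[[0.6,0,0],0,2]])

```text
time: 18.43
ee_pos: [0.5312, 0.2832, 0.159]
tcp_rot: [105.3, 90.0, -168.7]
wrist_force: [-0.6, 0.6, -1.9]
opening: 0.0224
```

```bash
python3 look.py 24
```

```text
t 18.4833 tcp [0.5312 0.2832 0.1591] shift cm [-1.09  0.68  0.13] zhead 86.04 xaxis [-3.e-04 -1.e-04 -1.e+00] q [28.1 11.3  9.1 87.8  0.  32. ] F [-1.04  0.05 -2.26]
turn [np.float64(0.0), np.float64(-180.0)]
[[389.52262965 231.00085848]]
```

Request:
play_rows(rows=[[[0.08,0,0],0,2],[[0.16,0,0],0,2],[[0.24,0,0],0,2],[[0.32,0,0],0,2],[[0.4,0,0],0,2],[[0.4,0,0],0,2]])

```text
time: 18.98
ee_pos: [0.5312, 0.2832, 0.1551]
tcp_rot: [114.1, 90.0, -159.8]
wrist_force: [-0.7, 1.1, -1.5]
opening: 0.0229
```

```bash
python3 look.py 25
```

```text
t 19.0333 tcp [0.5312 0.2832 0.1551] shift cm [-1.49  0.68  0.13] zhead 86.04 xaxis [-2.e-04 -1.e-04 -1.e+00] q [28.1 11.3  8.7 87.4  0.  32. ] F [-1.29 -0.02 -1.31]
turn [np.float64(0.0), np.float64(-180.0)]
[[389.10621509 231.91705242]]
```

View pics/25.png

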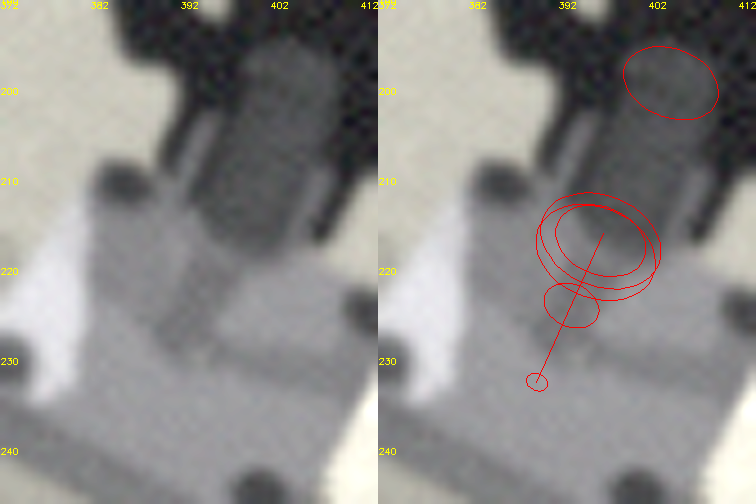

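Request:
play_rows(rows=[[[0,0,0],0,2],[[0,0,0],0,2],[[0,0,0],0,2],[[0,0.06,0.01],0,2],[[0,0.12,0.01],0,2],[[0,0.18,0.02],0,2],[[0,0.24,0.03],0,2],[[0,0.24,0.03],0,2]], squeeze=110)

```text
time: 19.7
ee_pos: [0.5289, 0.2837, 0.1554]
tcp_rot: [-78.4, 90.0, 7.6]
wrist_force: [0.1, -0.3, -1.7]
opening: 0.0211
```

```bash
python3 look.py 26
```

```text
t 19.75 tcp [0.5289 0.2837 0.1554] shift cm [-1.46  0.45  0.1 ] zhead 86.04 xaxis [ 3.e-04  0.e+00 -1.e+00] q [28.2 11.   8.4 87.4 -0.  32.2] F [-0.08 -0.2  -2.09]
turn [np.float64(0.0), np.float64(-180.0)]
[[389.60392576 231.27038617]]
```

View pics/26.png

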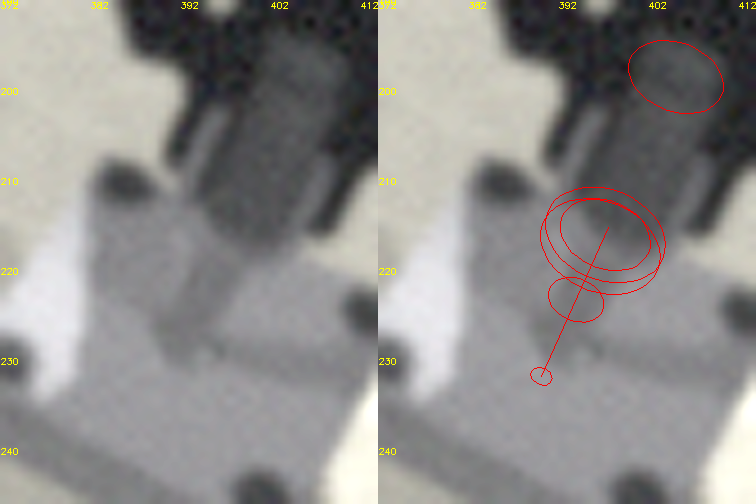

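Request:
play_rows(rows=[[[0,0.06,0.01],0,2],[[0,0.12,0.02],0,2],[[0,0.18,0.03],0,2],[[0,0.24,0.04],0,2],[[0,0.24,0.04],0,2],[[0,0.24,0.04],0,2]])

```text
time: 20.25
ee_pos: [0.5266, 0.2842, 0.1553]
tcp_rot: [-97.9, 90.0, -11.8]
wrist_force: [0.6, -0.7, -2.1]
opening: 0.0212
```

```bash
python3 look.py 27
```

```text
t 20.3 tcp [0.5266 0.2842 0.1553] shift cm [-1.47  0.22  0.06] zhead 86.03 xaxis [ 3.e-04 -0.e+00 -1.e+00] q [28.4 10.8  8.1 87.3 -0.  32.3] F [ 1.    0.17 -2.13]
turn [np.float64(0.0), np.float64(-180.0)]
[[390.05994499 230.73228754]]
```

View pics/27.png

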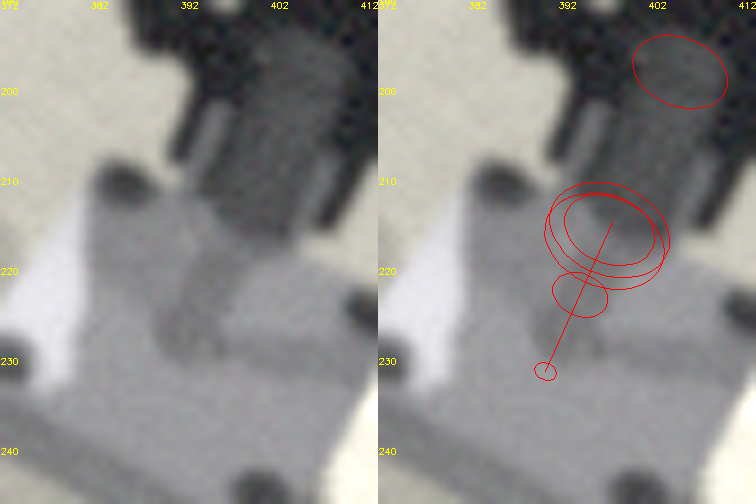

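Request:
play_rows(rows=[[[0.1,0,0],0,2],[[0.2,0,0],0,2],[[0.3,0,0],0,2],[[0.4,0,0],0,2],[[0.5,0,0],0,2],[[0.6,0,0],0,2],[[0.6,0,0],0,2]])

```text
time: 20.88
ee_pos: [0.5268, 0.2842, 0.1493]
tcp_rot: [-88.0, 90.0, -2.0]
wrist_force: [3.0, -0.9, 0.4]
opening: 0.0213
```

```bash
python3 look.py 28
```

```text
t 20.9333 tcp [0.5268 0.2842 0.1494] shift cm [-2.06  0.23  0.06] zhead 86.03 xaxis [ 7.e-04  0.e+00 -1.e+00] q [28.4 10.7  7.4 86.6 -0.  32.3] F [ 3.49 -0.57  0.58]
turn [np.float64(0.0), np.float64(-180.0)]
[[389.40963261 232.1561298 ]]
```

Request:
play_rows(rows=[[[0.1,0,0],0,2],[[0.2,0,0],0,2],[[0.3,0,0],0,2],[[0.4,0,0],0,2],[[0.5,0,0],0,2],[[0.6,0,0],0,2],[[0.7,0,0],0,2],[[0.8,0,0],0,2],[[0.8,0,0],0,2]])

```text
time: 21.68
ee_pos: [0.5265, 0.2842, 0.141]
tcp_rot: [97.2, 90.0, -176.8]
wrist_force: [4.6, -1.3, 1.4]
opening: 0.0217
```

```bash
python3 look.py 29
```

```text
t 21.7333 tcp [0.5264 0.2843 0.141 ] shift cm [-2.9   0.2   0.06] zhead 86.04 xaxis [-4.e-04 -1.e-04 -1.e+00] q [28.4 10.8  6.5 85.8  0.  32.3] F [3.37 0.34 0.48]
turn [np.float64(0.0), np.float64(-180.0)]
[[388.61483708 233.95904366]]
```

View pics/29.png

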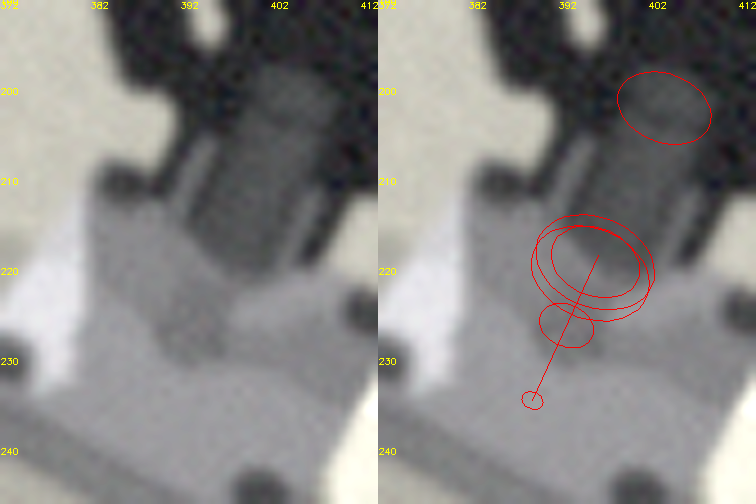

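Request:
play_rows(rows=[[[0.1,0,0],0,2],[[0.2,0,0],0,2],[[0.3,0,0],0,2],[[0.4,0,0],0,2],[[0.5,0,0],0,2],[[0.6,0,0],0,2],[[0.7,0,0],0,2],[[0.8,0,0],0,2],[[0.8,0,0],0,2]])

```text
time: 22.48
ee_pos: [0.5264, 0.2843, 0.133]
tcp_rot: [82.2, 90.0, 168.2]
wrist_force: [3.9, 0.6, 1.6]
opening: 0.0217
```

```bash
python3 look.py 30
```

```text
t 22.5333 tcp [0.5265 0.2843 0.133 ] shift cm [-3.7   0.2   0.06] zhead 86.04 xaxis [-3.e-04  1.e-04 -1.e+00] q [28.4 10.8  5.6 84.9  0.  32.3] F [3.28 0.56 1.43]
turn [np.float64(0.0), np.float64(-180.0)]
[[387.82762776 235.74794424]]
```

Request:
play_rows(rows=[[[0.1,0,0],0,2],[[0.2,0,0],0,2],[[0.3,0,0],0,2],[[0.4,0,0],0,2],[[0.5,0,0],0,2],[[0.6,0,0],0,2],[[0.7,0,0],0,2],[[0.8,0,0],0,2],[[0.8,0,0],0,2]])

```text
time: 23.28
ee_pos: [0.5266, 0.2843, 0.1251]
tcp_rot: [16.4, 90.0, 102.5]
wrist_force: [4.7, 0.6, 2.3]
opening: 0.0215
```

```bash
python3 look.py 31
```

```text
t 23.3333 tcp [0.5265 0.2843 0.1251] shift cm [-4.49  0.21  0.06] zhead 86.04 xaxis [-1.e-04  1.e-04 -1.e+00] q [28.4 10.8  4.8 84.   0.  32.3] F [4.57 0.98 2.47]
turn [np.float64(0.0), np.float64(-180.0)]
[[387.01331645 237.53491149]]
```

View pics/31.png

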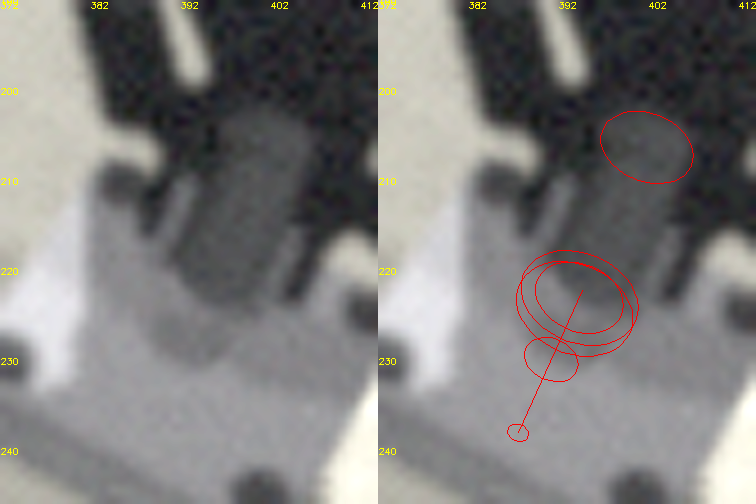

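Run:
```python
from h import *
a=cv2.imread("pics/scene31.png");b=cv2.imread("pics/scene19.png");
def cr(im,x,y,w,h): 
    c=cv2.resize(im[y:y+h,x:x+w],(390,540),interpolation=cv2.INTER_CUBIC); return cv2.normalize(c,None,0,330,cv2.NORM_MINMAX,dtype=cv2.CV_8U)
cv2.imwrite("pics/32.png",np.hstack([cr(b,264,148,26,42-6),cr(a,382,200,26,36)]))
crop(b,200,60,140,160,4,"pics/33.png")
```

```text
(no output)
```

View pics/32.png

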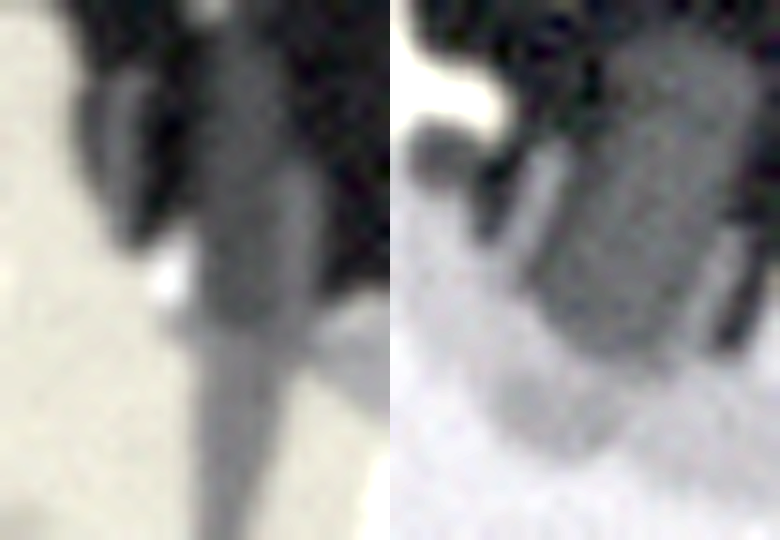

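View pics/33.png

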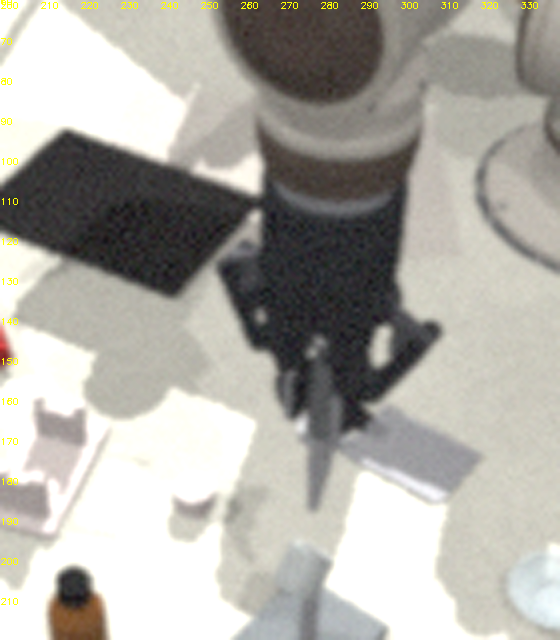

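Request:
play_rows(rows=[[[0.1,0,0],0,2],[[0.2,0,0],0,2],[[0.3,0,0],0,2],[[0.4,0,0],0,2],[[0.5,0,0],0,2],[[0.6,0,0],0,2],[[0.7,0,0],0,2],[[0.8,0,0],0,2],[[0.8,0,0],0,2]])

```text
time: 24.08
ee_pos: [0.5272, 0.2844, 0.1175]
tcp_rot: [-63.7, 89.9, 22.3]
wrist_force: [7.2, 2.0, 3.1]
opening: 0.0215
```

```bash
python3 look.py 34
```

```text
t 24.1333 tcp [0.5272 0.2844 0.1175] shift cm [-5.25  0.26  0.04] zhead 86.03 xaxis [ 1.5e-03  5.0e-04 -1.0e+00] q [28.4 10.8  4.  83.1 -0.  32.3] F [6.61 0.5  3.09]
turn [np.float64(0.0), np.float64(-180.0)]
[[386.23817898 239.38010668]]
```

View pics/34.png

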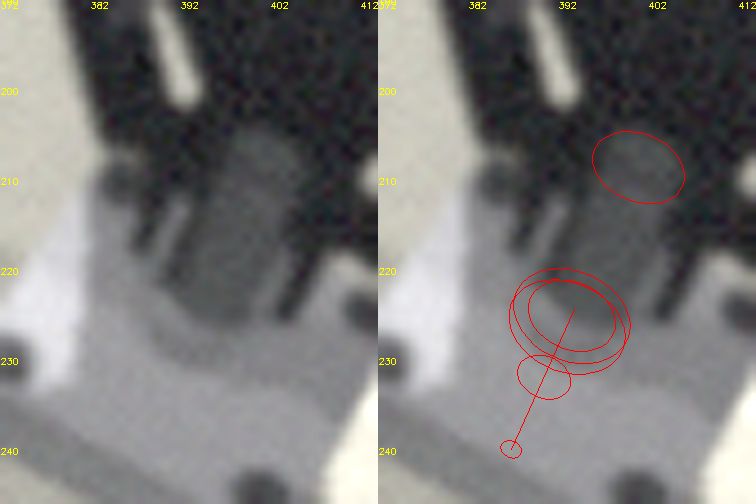

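Request:
play_rows(rows=[[[0,-0.05,0],0,2],[[0,-0.1,0],0,2],[[0.1,-0.1,0],0,2],[[0.2,-0.1,0],0,2],[[0.3,-0.1,0],0,2],[[0.4,-0.1,0],0,2],[[0.4,-0.1,0],0,2]])

```text
time: 24.72
ee_pos: [0.5279, 0.2843, 0.1133]
tcp_rot: [-63.8, 89.9, 22.2]
wrist_force: [6.6, 1.4, 2.3]
opening: 0.0215
```

```bash
python3 look.py 35
```

```text
t 24.7667 tcp [0.5279 0.2843 0.1133] shift cm [-5.67  0.34  0.05] zhead 86.03 xaxis [ 9.e-04  4.e-04 -1.e+00] q [28.3 11.   3.7 82.7 -0.  32.3] F [6.14 1.5  1.45]
turn [np.float64(0.0), np.float64(-180.0)]
[[385.68671795 240.48966541]]
```

View pics/35.png

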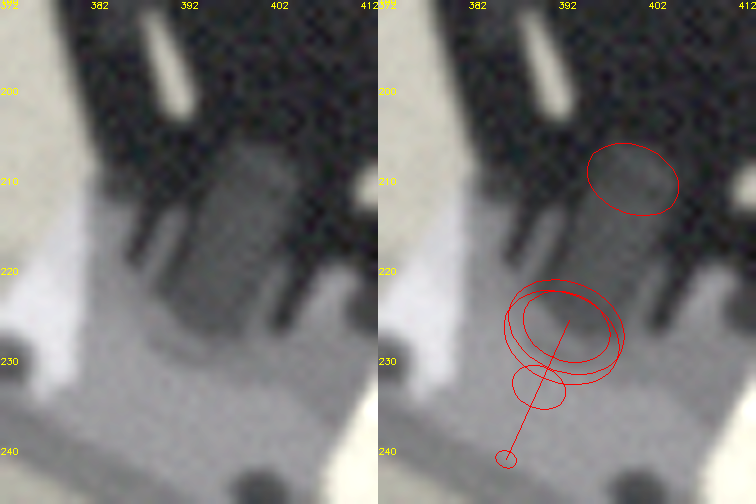

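Request:
play_rows(rows=[[[0.1,-0.05,0],0,2],[[0.2,-0.1,0],0,2],[[0.3,-0.1,0],0,2],[[0.4,-0.1,0],0,2],[[0.4,-0.1,0],0,2]])

```text
time: 25.18
ee_pos: [0.5286, 0.2842, 0.1091]
tcp_rot: [-36.1, 90.0, 49.9]
wrist_force: [5.7, 2.0, 2.3]
opening: 0.0213
```

```bash
python3 look.py 36
```

```text
t 25.2333 tcp [0.5286 0.2842 0.1091] shift cm [-6.09  0.42  0.05] zhead 86.04 xaxis [ 2.e-04  2.e-04 -1.e+00] q [28.3 11.1  3.4 82.3  0.  32.2] F [5.52 1.79 2.26]
turn [np.float64(0.0), np.float64(-180.0)]
[[385.14401457 241.57408935]]
```

View pics/36.png

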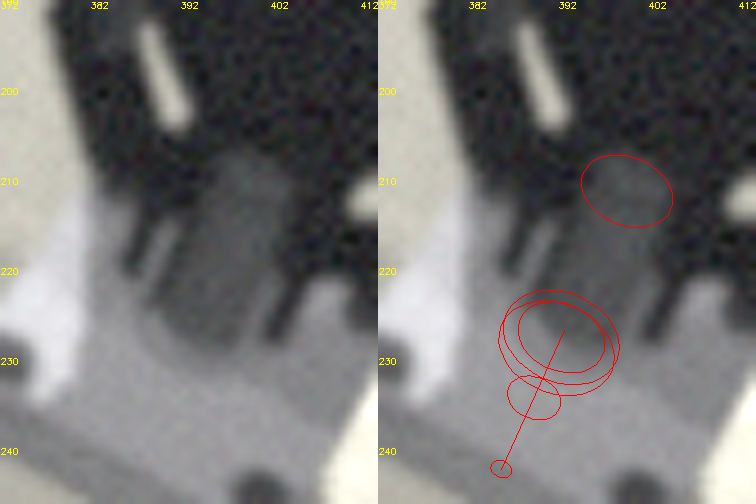

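Request:
play_rows(rows=[[[0.08,-0.05,0],0,2],[[0.16,-0.05,0],0,2],[[0.24,-0.05,0],0,2],[[0.3,-0.05,0],0,2],[[0.3,-0.05,0],0,2]])

```text
time: 25.65
ee_pos: [0.5292, 0.2843, 0.1085]
tcp_rot: [-51.0, 89.9, 35.1]
wrist_force: [0.5, -1.6, 18.4]
opening: 0.0216
```

```bash
python3 look.py 37
```

```text
t 25.7 tcp [0.5292 0.2843 0.1085] shift cm [-6.15  0.47  0.05] zhead 86.04 xaxis [ 0.0019  0.0013 -1.    ] q [28.2 11.1  3.3 82.1  0.  32.2] F [ 0.53 -0.73 17.72]
turn [np.float64(0.0), np.float64(-180.0)]
[[385.05120892 241.86312524]]
```

View pics/37.png

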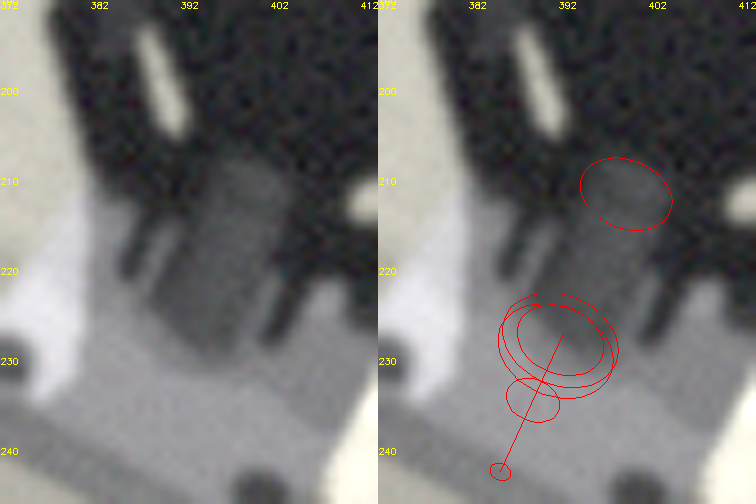

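Request:
play_rows(rows=[[[-0.2,0,0],0,2],[[-0.2,0,0],0,2],[[-0.2,0,0],0,2.8],[[-0.2,0,0],0,3.6],[[-0.2,0,0],0,4.6],[[-0.2,0,0],0,5.6],[[-0.2,0,0],0,6],[[-0.2,0,0],0,6],[[-0.2,0,0],0,6]], squeeze=30)

```text
time: 26.45
ee_pos: [0.5289, 0.284, 0.1081]
tcp_rot: [119.4, 90.0, -154.5]
wrist_force: [0.1, -0.4, -0.1]
opening: 0.06
```

```bash
python3 look.py 38
```

```text
t 26.5 tcp [0.529  0.284  0.1082] shift cm [-6.18  0.45  0.06] zhead 86.04 xaxis [-3.e-04 -1.e-04 -1.e+00] q [28.2 11.2  3.4 82.2  0.  32.2] F [0.68 0.59 0.61]
turn [np.float64(0.0), np.float64(-180.0)]
[[384.94642969 241.8299271 ]]
```

View pics/38.png

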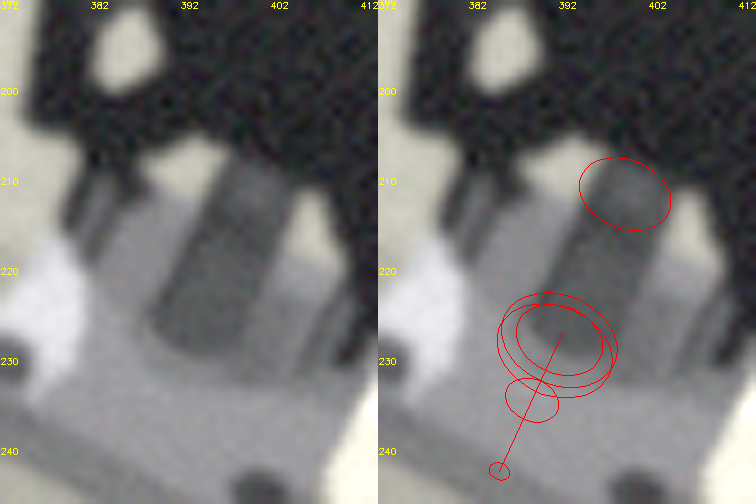

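Request:
play_rows(rows=[[[-0.5,0,0],0,6],[[-1.5,0,0],0,6],[[-3,0,0],0,6],[[-5,0,0],0,6],[[-7.5,0,0],0,6],[[-10,0,0],0,6],[[-12,0,0],0,6],[[-12,5,-4],0,6],[[-12,10,-10],0,6],[[-12,12,-18],0,6],[[-12,14,-22],0,6],[[-12,14,-22],0,6]])

```text
time: 27.5
ee_pos: [0.401, 0.1221, 0.2292]
tcp_rot: [-74.4, 89.9, 11.7]
wrist_force: [-0.1, -0.7, 0.8]
opening: 0.06
```

```bash
python3 - <<'E'
from h import *
for n in("top","scene"):
    p,d=bot.camera(n); cv2.imwrite(f"pics/{n}40.png",p); np.save(f"pics/{n}40.npy",d)
    a=np.array([0,0,-1.])
    M_=np.array([.5225,.2826,.09]) if n=="top" else np.array([.5252-.0008,.2868-.0008,.09])
    b=(80,175,80,70,8) if n=="top" else (360,185,64,70,8)
    crop(p,*b,f"pics/{n}40c.png")
    crop(p,*b,f"pics/{n}40d.png",pinlines(n,M_,a))
    P=[depthpt(n,u,v,d[v,u]) for v in range(200,245) for u in (range(90,135) if n=="top" else range(370,415)) if d[v,u]>0]
    P=np.array(P); h=P[P[:,2]>.135]; print(n,len(h),h.mean(0),h[:,2].max())
print(tool()[2])
E
cd pics; python3 -c "
import cv2,numpy as np
cv2.imwrite('40.png',np.hstack([cv2.resize(cv2.imread(f),(390,400)) for f in('top40d.png','scene40d.png')]))"
```

```text
top 255 [0.49651503 0.19993198 0.36894097] 0.6857611963345372
scene 125 [0.53039975 0.28612419 0.15354238] 0.16457782936775478
[0.40009631 0.11998643 0.23058432]
```

View pics/40.png

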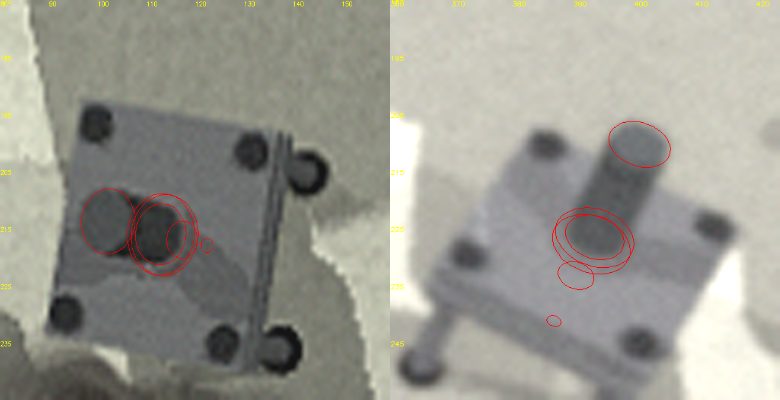

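View pics/scene40c.png

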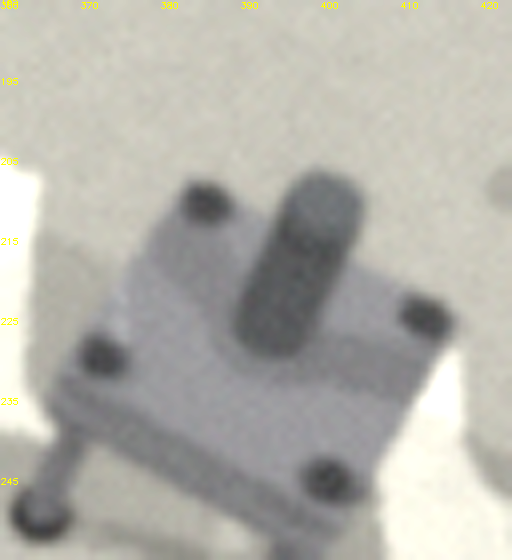

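View pics/scene40.png

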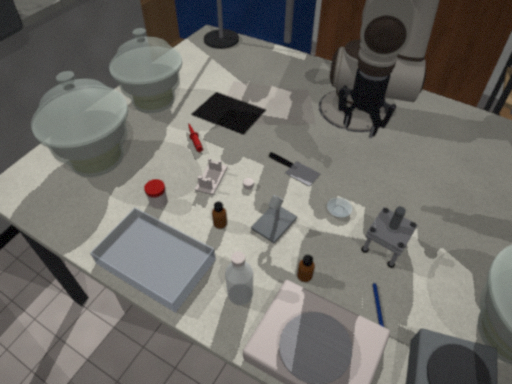

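Run:
```python
from h import *
u=proj("top",[.5225,.2826,.16])[0];d=np.load("pics/top40.npy");print(u)
P=np.array([depthpt("top",x,y,d[y,x]) for x in range(int(u[0])-3,int(u[0])+4) for y in range(int(u[1])-3,int(u[1])+4) if d[y,x]>0])
print(P[:,2].mean(),np.median(P[:,2]),P[:,2].std()); A=np.c_[P[:,:2]-P[:,:2].mean(0),np.ones(len(P))];print("tilt slopes",np.linalg.lstsq(A,P[:,2],rcond=None)[0])
d0=np.load("pics/top0.npy");print("plate",np.mean([depthpt("top",x,y,d[y,x])[2] for x in range(105,120) for y in range(226,230)]))
```

```text
[101.65152032 213.18712158]
0.16044694314455551 0.16066802778479644 0.001472437842843336
tilt slopes [0.01094237 0.06784867 0.16044694]
plate 0.09003788334931122
```

The handle's end is 70.4 mm above the plate, against 70 mm expected when home. The pin looks upright in both views and both bottles are standing, so I'm handing in.

```bash
python3 -c "
from workcell import bot
print(bot.job_done(), bot.get_obs()['time'])"
```

```text
the job is handed in; nothing more can be done
the job is handed in; nothing more can be done
```

The pin is home in the stack, upright and released, and I handed the job in at about 27.6 s.

**What I did:**
- I took the grey pin from its cradle and tipped it into the 45° collar until the shoulder caught, with about 28 N on the wrist. I let go there and took it again by the handle.
- I turned it upright against the collar rim. The camera showed the disc's hole off toward about −18° (world heading, from +x toward −y), so I entered the stack shifted about 4 mm that way. The tip went into the disc without any contact I could feel.
- I brought it back to the centre line and lowered it at about 12 mm/s. Sideways force stayed under about 8 N. The shoulder met the plate with about 20 N, at the expected height.

**Last checks:**
- **Seating:** the handle's end is 70.4 mm above the top plate, where 70 mm is expected. The outline of a pin at home fits both camera views.
- **Surroundings:** both bottles are standing, nothing else was moved, and the arm is clear of everything.
- **Not seen directly:** the disc's alignment follows only from the 15 mm shank having gone fully through the stack.
- **Disagreements:** the two cameras differ by 3–4 mm in places. I settled the hole's position by comparing it with the pin tip in the same view. The slope of the handle's end in the depth image was only noisy (up to 0.07). While the pin was held, the lower edge of the handle looked 1–3 pixels higher than my model. The handle's end did match, so I put that down to shading.

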